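# Fetch the creamer tin from behind the jars

## Robot

A 7-joint arm with a two-finger parallel gripper is mounted at the origin on a cart in front of the work surface, level with it; the furniture and walls round the work are solid. World frame = base frame: x ahead of the robot, y to its left, z up, the work surface at z = 0. Lengths are in m, angles in rad, forces in N, time in s.
With the tool pointing down it reaches from about 0.4 to 0.875 m from the base axis. Payload 4.4 kg.
Tool frame: the origin (TCP) lies at the very end of the fingers, on their centre line; the grasp point (between the pads) lies 19 mm behind it; z points along the fingers, y is the direction in which the jaws open and shut (so a half turn about z gives the same grasp; the last joint's range is limited). The gripper opens to 85 mm and grips with 20 to 120 N. Pads are 22 mm wide; open, the fingers measure 114 mm over their backs; the gripper's body (76 mm by 85 mm) begins 54 mm behind the grasp point. The pads swing forward as they close: fully open they stand 13 mm farther back than shut.
Start: joints at [-0.066, 0.628, 0.038, 1.517, -0.027, 0.996, -0.02], TCP at [0.65, 0, 0.231] pointing down, gripper open.
Joint ranges: [-3.06, 3.06], [-0.37, 2.12], [-1.25, 1.32], [0.18, 2.47], [-1.1, 4.24], [0.23, 1.98], [-2.94, 2.94]. Speed limits (rad/s): [2.57, 2.57, 3.14, 3.14, 3.14, 3.14, 3.14].

## Interface

Orientations are given as a unit quaternion [x, y, z, w].
In Python, from plant import manip gives the robot as it stands.
- The arm moves only by the shell command python3 -m crank 'ROWS' [OPENING]. ROWS is JSON, a list of rows, each a list of 6 numbers: the shift along the tool's x, y, z in cm, then the turn, a rotation vector about the tool's x, y, z in degrees. In form: [[tx, ty, tz, rx, ry, rz], ...]. A call has 1 to 20 rows; each row is the pose to reach, as a shift and turn from the pose measured when the call began, along the tool's axes at that moment; what a row does not reach only later rows make up. A row lasts 1/8 s, in which the tool goes at most 62.5 mm and 10.7 degrees, less where a joint would pass 70% of its speed; a pose out of reach is approached as far as the arm can. A call with a gripper value outside its range is refused whole. OPENING is the opening, from 0 (shut) to 1 (fully open), set as the call begins (- or left out, the last holds). The fingers move at their own pace and stop on an object; the grip force is fixed at half the most. Time passes only in rows, so rows that repeat a pose let the fingers close. It gives the time, the measured TCP pose, the force and the opening at its end, in the units of the state.
- manip.get_state(): the state, without advancing time (a new reading comes with each control period).
- manip.read_camera(name): name is "scene" or "side" or "wrist"; returns a dict with "image" (400x640x3 uint8, blue, green, red), "vertical_fov" (degrees; the focal length in pixels is half the picture's height over the tangent of half this angle, whatever the lens; pixels are square), "cx", "cy" (the principal point, pixels), "eye" and "attitude" of the camera in the world. Camera axes: x right, y down, z forward; pixel columns grow to the right and rows downward; lengths in m; the calibration is good to about 2 mm. A picture is of the moment at which its call begins. There is no depth.
- manip.finish_job(): hands the job in, once; it reports no verdict.
The state is a dict: "time": time; "joints": joint angles; "qvel": joint speeds; "effort": joint torques, N m; "ee_pos": TCP position; "orientation": TCP orientation; "force": force on the tool from outside, world axes, zero at the start; "torque": the same for the moment, N m; "width": finger opening in m.
Only numpy, scipy, OpenCV 4.12 (cv2) and the standard library are available. Lean on these libraries where they do the work, as an engineer would, in place of code of your own. Each camera call takes 0.05 s, during which the arm holds its last target.

## Task

The coffee is being laid out: first lift the steel beaker and the honey jar, which stand in front of the creamer tin in the narrow wooden rack, out to the grey tray, then take the tin from the back of the rack and stand it in the middle of the empty saucer. After that put the beaker and the jar back in the rack, each where it stood before and the same way round (a half turn does not matter). Keep all three upright, let go of everything, and leave the other things on the counter where they are.

Things in the scene. Friction and masses are not known exactly. Their poses are not given: they have to be found in the camera images.
- rack: Fixed wooden lane rack, 260 (x, +x to the back) x 104 x 95 mm high; origin: centre of underside. Floor 8 mm thick; side walls 10 mm thick, 84 mm apart inside; front open, back lip 22 mm high. In a row on its middle line: tin at x = +70 mm; jar and beaker at -2 and -79 mm, either order, standing 60 mm above the walls. The tin ends 5 mm below the walls' top: grip it along the rack's length.
- tin: Creamer tin with a blue lid, round, 55 mm diameter (body 52 mm, lid 8 mm high and 55 mm), 82 mm high, 0.21 kg; at the back of the rack. Origin at the centre of its underside, z up.
- beaker: Plain brushed steel beaker, round, open at the top, 64 mm diameter, 148 mm high, 0.18 kg; stands in the rack. Origin at the centre of its underside, z up.
- jar: Clear rectangular honey jar with a cream lid (closed, fixed), 146 mm high, about 0.6 kg; stands in the rack. 58 mm across its flat sides (its x, from -27 to +31 mm about the origin), 74 mm the other way (its y); in the rack its y runs along the rack's length. Origin on its underside, z up.
- tray: Shallow grey rectangular tray, fixed, 160 x 230 mm (x, y), rim 14 mm high and 5 mm thick, inner floor 5 mm above the counter; left or right of the rack. Origin at the centre of its underside.
- saucer: Empty white saucer, fixed, the only one standing by itself at the front of the counter, on the other side of the rack from the tray; 135 mm diameter, rim 15 mm high, flat middle about 80 mm across, 6 mm above the counter. Origin at the centre of its underside.
- sugar_bowl: Bystander: small glass bowl with sugar cubes, 77 mm diameter, 54 mm high. Origin at the centre of its underside.
- dispenser: Bystander: glass sugar dispenser with chrome spout, 72 mm diameter, 98 mm high. Origin at the centre of its underside.
- dish: Bystander: round white dish with small packets in it, 106 mm diameter, 39 mm high. Origin at the centre of its underside.
- mug: Bystander: white mug standing upside down, 70 mm diameter, 90 mm high, handle to its -y. Origin at the centre of its underside.

How it is judged:
On the way, in this order (a step that is already met when the one before it is completed fails the run):
1. beaker and jar both stand released on the tray, the tin still in the rack (x of beaker in the frame of tray between -0.075 and 0.075 m and y of beaker in the frame of tray between -0.11 and 0.11 m and z of each of beaker, jar in the frame of tray below 0.012 m and angle between each of beaker, jar's own z axis and vertical below 0.1 rad and linear speed of each of beaker, jar below 0.03 m/s and angular speed of each of beaker, jar below 0.3 rad/s and contact force between the fingers and beaker below 0.1 N and x of jar in the frame of tray between -0.075 and 0.075 m and y of jar in the frame of tray between -0.11 and 0.11 m and contact force between the fingers and jar below 0.1 N and distance of tin from where it was at the start of the episode below 0.04 m), for 0.2 s.
2. the tin stands released in the middle of the saucer while beaker and jar are still on the tray (horizontal distance between tin and saucer below 0.015 m and z of tin in the frame of saucer below 0.012 m and angle between each of tin, beaker, jar's own z axis and vertical below 0.1 rad and linear speed of each of tin, beaker, jar below 0.03 m/s and angular speed of each of tin, beaker, jar below 0.3 rad/s and contact force between the fingers and tin below 0.1 N and x of beaker in the frame of tray between -0.075 and 0.075 m and y of beaker in the frame of tray between -0.11 and 0.11 m and z of each of beaker, jar in the frame of tray below 0.012 m and contact force between the fingers and beaker below 0.1 N and x of jar in the frame of tray between -0.075 and 0.075 m and y of jar in the frame of tray between -0.11 and 0.11 m and contact force between the fingers and jar below 0.1 N), for 0.2 s.
At the end, for the whole second after the job is handed in: The tin stands upright in the saucer within 15 mm of its centre; beaker and jar stand upright in the rack, each within 15 mm of where it stood at the start, the jar's long side along the rack within 0.25 rad; all three released and at rest (horizontal distance between tin and saucer below 0.015 m and z of tin in the frame of saucer below 0.012 m and angle between each of tin, beaker, jar's own z axis and vertical below 0.1 rad and linear speed of each of tin, beaker, jar below 0.03 m/s and angular speed of each of tin, beaker, jar below 0.3 rad/s and contact force between the fingers and tin below 0.1 N and distance of each of beaker, jar from where it was at the start of the episode below 0.015 m and contact force between the fingers and beaker below 0.1 N and contact force between the fingers and jar below 0.1 N and angle between the y axis of jar and the x axis of rack, either way round below 0.25 rad); the robot touches nothing.
It fails at once if the sugar bowl, sugar dispenser, dish or mug is pushed more than 30 mm away (distance of any of sugar_bowl, dispenser, dish, mug from where it was at the start of the episode above 0.03 m).
It fails at once if the tin, jar or beaker is tipped over (angle between any of tin, jar, beaker's own z axis and vertical above 0.6 rad).
It also fails if it takes over 125 s, if anything falls off the work surface, if the arm or the gripper's body presses on something with over 40 N, if the wrist force passes 120 N, or if a joint passes its speed limit or range.

## Working session

There is one attempt and no reset: what is moved stays moved. The work goes in short steps, Python scripts to look and compute and a shell command to move; the robot and the scene stay as the last step left them, time stands still between calls to the robot, and variables do not carry over. Pictures are saved under pics/ and viewed, and the job is handed in when it is done.

```bash
ls -la; mkdir -p pics; python3 - <<'E'
from plant import manip
import cv2
s=manip.get_state()
for k in s: print(k,s[k])
for n in ("scene","side","wrist"):
    c=manip.read_camera(n)
    cv2.imwrite(f"pics/{n}0.png",c["image"])
    print(n,{k:c[k] for k in c if k!="image"})
E
```

```text
total 12
drwxr-xr-x  3 agent agent 4096 Dec  7 03:16 .
drwxr-xr-x 23 root  root  4096 Dec  7 03:16 ..
drwxr-xr-x  2 agent agent 4096 Dec  7 03:16 pics
time 0.0
joints [-0.06578169  0.62934004  0.03844116  1.51837779 -0.02700256  0.99631411
 -0.02001652]
qvel [-3.83460656e-04 -1.18924057e-03  1.37713716e-04 -6.85772665e-06
 -4.80926807e-04  1.88409532e-04  1.22892769e-03]
effort [-1.11932164e-03 -5.63405585e+01  1.22606792e+00 -1.93450052e+01
  1.09587883e-02  1.05136272e-02 -8.84369996e-06]
ee_pos [6.49364265e-01 1.79150249e-05 2.30389905e-01]
orientation [ 7.07119114e-01  7.07093795e-01 -6.87297723e-04 -6.71183697e-04]
force [0.13756416 0.31280388 0.3119666 ]
torque [-0.03424726  0.02739842 -0.02549633]
width 0.08555529922454025
scene {'vertical_fov': 51.2416608235803, 'cx': 317.75410776893, 'cy': 195.33392605076594, 'eye': array([-0.06243846, -0.87942873,  1.21779074]), 'attitude': array([ 0.89278682, -0.27903294,  0.11561211, -0.3342247 ])}
side {'vertical_fov': 49.31105792468353, 'cx': 325.9378904493717, 'cy': 196.236501050656, 'eye': array([0.4585712 , 1.31025529, 1.12661265]), 'attitude': array([-0.01021944,  0.90060921, -0.4342258 ,  0.01570269])}
wrist {'vertical_fov': 68.43561382381489, 'cx': 318.6832203276492, 'cy': 198.0232282487205, 'eye': array([0.64964252, 0.07179908, 0.37337201]), 'attitude': array([ 9.89925948e-01,  4.34586170e-05, -1.11451258e-03,  1.41581688e-01])}
```

View pics/scene0.png

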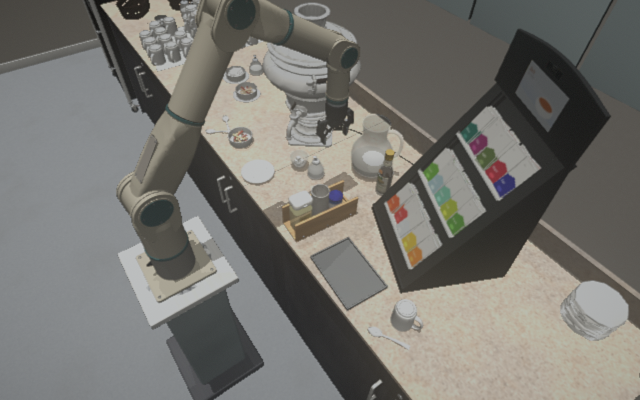

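View pics/side0.png

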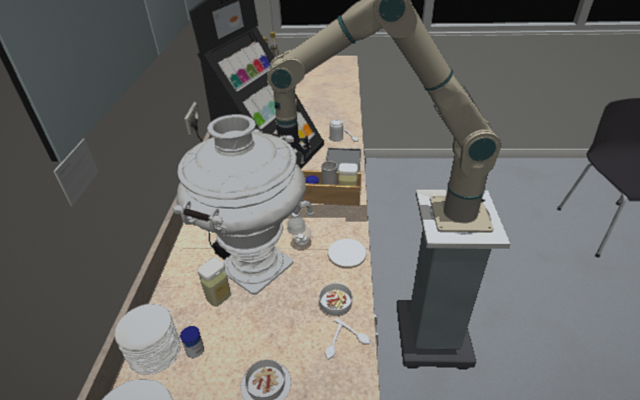

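View pics/wrist0.png

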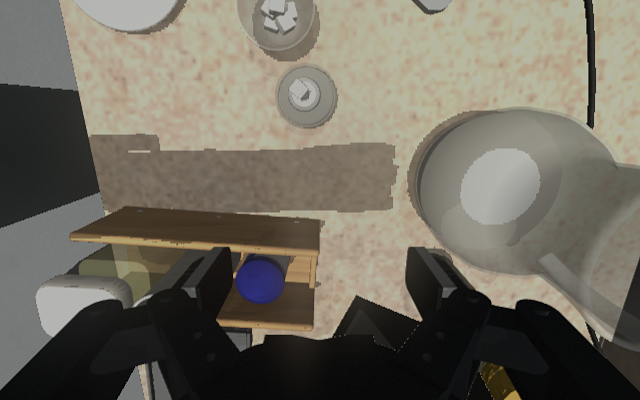

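The scene view shows the rack near (320,212). The jar with the cream lid (300,203) is at the front, then the steel beaker (320,195), then the blue tin (337,197). The tray is at (348,272), on the -y side, and the saucer is at (257,171), on the +y side. The mug is at (404,314). Next I enlarge the view and measure.

```bash
cat > h.py <<'E'
import numpy as np, cv2
from scipy.spatial.transform import Rotation as R
from plant import manip
def cam(n):
    c=manip.read_camera(n); h=c["image"].shape[0]
    c["f"]=h/2/np.tan(np.radians(c["vertical_fov"])/2); c["Rm"]=R.from_quat(c["attitude"]).as_matrix(); return c
def ray(c,p):
    d=np.array([(p[0]-c["cx"])/c["f"],(p[1]-c["cy"])/c["f"],1]); return c["Rm"]@d
def onz(c,p,z):
    d=ray(c,p); return c["eye"]+d*(z-c["eye"][2])/d[2]
def proj(c,P):
    q=c["Rm"].T@(np.asarray(P,float)-c["eye"]); return np.array([c["f"]*q[0]/q[2]+c["cx"],c["f"]*q[1]/q[2]+c["cy"]])
def tri(c1,p1,c2,p2):
    d1=ray(c1,p1);d2=ray(c2,p2);A=np.c_[d1,-d2];s=np.linalg.lstsq(A,c2["eye"]-c1["eye"],rcond=None)[0]
    a=c1["eye"]+s[0]*d1;b=c2["eye"]+s[1]*d2;return (a+b)/2,np.linalg.norm(a-b)
E
python3 - <<'E'
import cv2
im=cv2.imread('pics/scene0.png')[130:330,230:430]
cv2.imwrite('pics/sc_crop.png',cv2.resize(im,(800,600)[::1] and (600,600),interpolation=cv2.INTER_CUBIC))
im=cv2.imread('pics/side0.png')[110:290,260:400]
cv2.imwrite('pics/si_crop.png',cv2.resize(im,None,fx=3.3,fy=3.3,interpolation=cv2.INTER_CUBIC))
E
```

```text
(no output)
```

View pics/sc_crop.png

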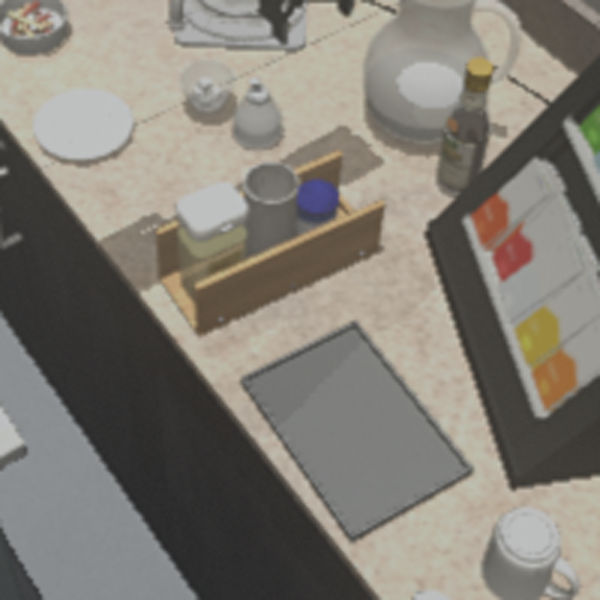

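View pics/si_crop.png

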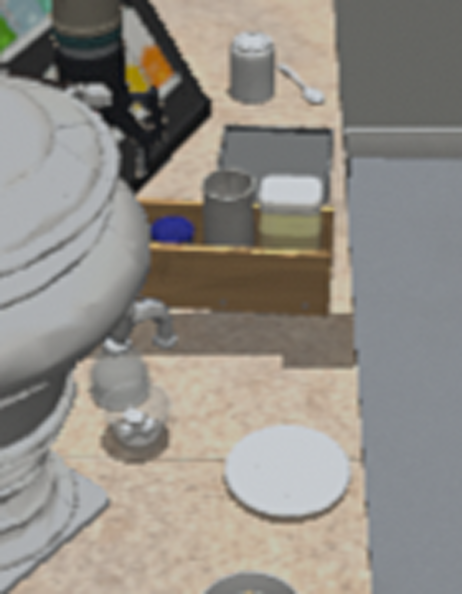

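```bash
python3 - <<'E'
from h import *
c=cam("scene"); s=cam("side")
S=lambda x,y:(230+x/3-.33,130+y/3-.33)
T=lambda x,y:(260+x/3.3-.35,110+y/3.3-.35)
for n,p,z in [("rackR front top outer",(197,290),.095),("rackR back top",(383,207),.095),("rackL front",(158,231),.095),("rackL back",(341,154),.095),
 ("lid c",(211,208),.146),("beaker rim c",(271,183),.148),("tin lid c",(319,194),.09),("tray1",(244,380),.014),("tray2",(354,324),.014),("tray3",(471,470),.014),("tray4",(354,538),.014),("saucer",(84,125),.015),("mug top",(526,530),.09),("disp",(257,90),.098),("bowl",(207,82),.054)]:
    print(n,onz(c,S(*p),z).round(4))
print("side")
for n,p,z in [("rackL front",(331,254),.095),("rackR front",(332,208),.095),("beaker",(230,185),.148),("lid c",(291,192),.146),("saucer",(287,470),.015),("tin lid",(172,231),.09),("tr",(334,129),.014),("tr",(225,127),.014)]:
    print(n,onz(s,T(*p),z).round(4))
E
```

```text
rackR front top outer [ 0.3834 -0.1538  0.095 ]
rackR back top [ 0.6339 -0.1749  0.095 ]
rackL front [ 0.3929 -0.0561  0.095 ]
rackL back [ 0.6453 -0.0778  0.095 ]
lid c [ 0.4397 -0.0984  0.146 ]
beaker rim c [ 0.517  -0.1069  0.148 ]
tin lid c [ 0.586 -0.112  0.09 ]
tray1 [ 0.3898 -0.2387  0.014 ]
tray2 [ 0.5411 -0.2478  0.014 ]
tray3 [ 0.527  -0.4718  0.014 ]
tray4 [ 0.3742 -0.4624  0.014 ]
saucer [0.4414 0.216  0.015 ]
mug top [ 0.4906 -0.5777  0.09  ]
disp [0.6226 0.0712 0.098 ]
bowl [0.6025 0.159  0.054 ]
side
rackL front [ 0.3893 -0.0469  0.095 ]
rackR front [ 0.3853 -0.1406  0.095 ]
beaker [ 0.5097 -0.113   0.148 ]
lid c [ 0.4367 -0.1015  0.146 ]
saucer [0.4418 0.2295 0.015 ]
tin lid [ 0.5809 -0.0984  0.09  ]
tr [ 0.371  -0.4501  0.014 ]
tr [ 0.5278 -0.4552  0.014 ]
```

```bash
python3 -m crank '[[0,0,-4,0,0,0],[-3,-2,-8,0,0,0],[-6,-4,-11,0,0,0],[-10,-6,-13,0,0,0],[-14,-9,-14,0,0,0],[-18,-11,-15,0,0,0],[-21,-13,-15,0,0,0],[-24,-15,-15,0,0,0],[-24,-15,-15,0,0,0],[-24,-15,-15,0,0,0]]' 1; python3 - <<'E'
from h import *
c=cam("wrist"); cv2.imwrite("pics/w1.png",c["image"])
E
```

```text
time: 1.5
ee_pos: [0.5002, -0.2392, 0.381]
orientation: [0.707, 0.707, 0.0, -0.0]
force: [0.5, 1.0, -0.4]
width: 0.0853
```

View pics/w1.png

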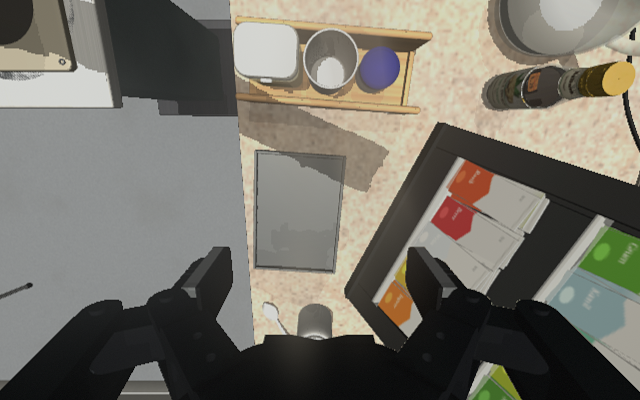

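The wrist view shows the rack from above: jar lid (266,52), beaker rim (330,58), blue lid (380,68). The tray corners are at about (255,150), (346,156), (334,272) and (255,266). Next I zoom in on the rack.

```bash
python3 - <<'E'
import cv2
im=cv2.imread('pics/w1.png')
cv2.imwrite('pics/w1a.png',cv2.resize(im[0:130,220:440],None,fx=3.6,fy=3.6,interpolation=cv2.INTER_CUBIC))
E
```

```text
(no output)
```

View pics/w1a.png

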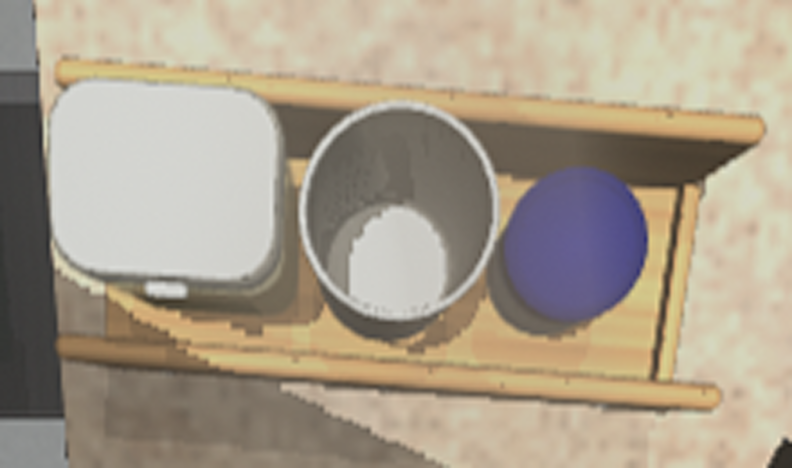

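```bash
python3 - <<'E'
from h import *
c=cam("wrist")
C=lambda x,y:(220+(x+.5)/3.6-.5,(y+.5)/3.6-.5)
P={}
for n,p,z in [("Lf",(58,70),.095),("Lb",(765,129),.095),("Rf",(58,348),.095),("Rb",(719,397),.095),
 ("jar",(166,180),.154),("beaker",(398,211),.156),("tin",(575.5,244),.090)]:
    P[n]=onz(c,C(*p),z); print(n,P[n].round(4))
print("lenL",np.linalg.norm(P["Lb"]-P["Lf"]),"lenR",np.linalg.norm(P["Rb"]-P["Rf"]),"w",np.linalg.norm(P["Lf"]-P["Rf"]),np.linalg.norm(P["Lb"]-P["Rb"]))
u=(P["Lb"]-P["Lf"]+P["Rb"]-P["Rf"])[:2]; u/=np.linalg.norm(u); v=np.array([-u[1],u[0]])
ctr=(P["Lf"]+P["Lb"]+P["Rf"]+P["Rb"])[:2]/4
print("yaw",np.degrees(np.arctan2(u[1],u[0])),ctr)
for k in("jar","beaker","tin"): d=P[k][:2]-ctr; print(k,"rack frame",d@u,d@v)
for x in(-.079,-.002,.07): print(x,ctr+u*x)
# sizes
a,b=onz(c,C(299,211),.156),onz(c,C(497,211),.156); print("beaker w",np.linalg.norm(a-b))
a,b=onz(c,C(48,180),.154),onz(c,C(283,180),.154); print("jar lid",np.linalg.norm(a-b))
a,b=onz(c,C(166,78),.154),onz(c,C(166,282),.154); print("jar lid y",np.linalg.norm(a-b))
# blue mask
im=c["image"].astype(int); m=((im[...,0]>im[...,2]+35)&(im[...,0]>im[...,1]+35)).astype(np.uint8); m[130:]=0
n,l,st,ce=cv2.connectedComponentsWithStats(m); k=1+st[1:,4].argmax(); print(st[k],ce[k],onz(c,ce[k],.09))
T=[onz(c,p,.014) for p in((255,150.5),(346,156),(334.5,272),(255.5,266.5))]
for t in T: print("tray",t.round(4))
print(np.mean(T,0)); print("display corner",onz(c,(345,292),0),onz(c,(345,292),.03),onz(c,(440,124),0))
E
```

```text
Lf [ 0.3928 -0.0516  0.095 ]
Lb [ 0.6482 -0.0703  0.095 ]
Rf [ 0.3855 -0.1459  0.095 ]
Rb [ 0.6405 -0.1636  0.095 ]
jar [ 0.4395 -0.0984  0.154 ]
beaker [ 0.5131 -0.1076  0.156 ]
tin [ 0.5826 -0.1082  0.09  ]
lenL 0.25612029173876716 lenR 0.25569313518575043 w 0.09459819878308191 0.09359018098926851
yaw -4.068572859177899 [ 0.51674315 -0.10785831]
jar rack frame -0.0777603900780485 0.003988771759821208
beaker rack frame -0.0036370881606911268 6.0521014271781524e-06
tin rack frame 0.06571925223426346 0.004297603010716904
-0.079 [ 0.43794224 -0.10225324]
-0.002 [ 0.51474819 -0.10771641]
0.07 [ 0.58656674 -0.11282484]
beaker w 0.062938280327287
jar lid 0.07457981125528092
jar lid y 0.05889286254218339
[365  48  34  37 926] [382.24838013  67.63066955] [ 0.58635613 -0.1084981   0.09      ]
tray [ 0.3901 -0.2304  0.014 ]
tray [ 0.5473 -0.2396  0.014 ]
tray [ 0.5311 -0.4656  0.014 ]
tray [ 0.3779 -0.4539  0.014 ]
[ 0.46160601 -0.3473548   0.014     ]
display corner [ 0.55418042 -0.51968334  0.        ] [ 0.55110202 -0.4994946   0.03      ] [ 0.70949558 -0.18604012  0.        ]
```

```bash
python3 -m crank '[[0,-0.5,1,0,0,-8],[1,-1,2,0,0,-16],[3,-2,3,0,0,-24],[5,-3,4,0,0,-32],[7,-4,6,0,0,-40],[9,-5,8,0,0,-48],[11,-5.5,10,0,0,-56],[13,-6,11,0,0,-64],[14,-6.1,12,0,0,-72],[14,-6.1,12,0,0,-80],[14,-6.1,12,0,0,-86],[14,-6.1,12,0,0,-86],[14,-6.1,12,0,0,-86]]' 1; python3 - <<'E'
from h import *
s=manip.get_state(); print(s["joints"].round(3)); r=R.from_quat(s["orientation"]).as_matrix(); print(r.round(4))
c=cam("wrist"); cv2.imwrite("pics/w2.png",c["image"])
E
```

```text
time: 3.22
ee_pos: [0.4394, -0.0982, 0.261]
orientation: [0.034, 0.999, 0.0, -0.0]
force: [0.4, 0.4, -0.2]
width: 0.0854
[ 0.371  0.315 -0.278  2.002  0.113  0.839  1.533]
[[-9.977e-01  6.840e-02 -6.000e-04]
 [ 6.840e-02  9.977e-01  1.000e-03]
 [ 6.000e-04  9.000e-04 -1.000e+00]]
```

View pics/w2.png

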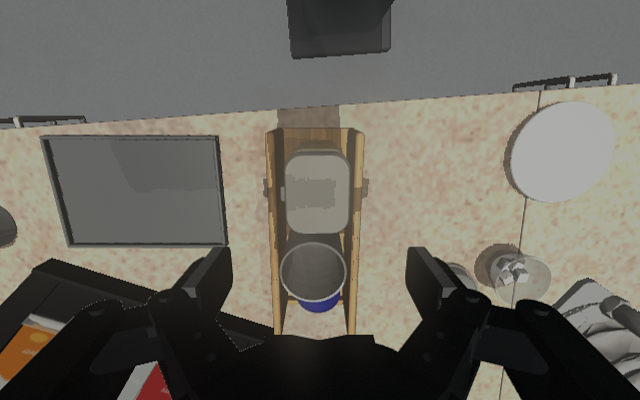

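The view is centred on the jar lid (318,192). The saucer is at about (560,151) and the tray is on the left. Second measurement:

```bash
python3 - <<'E'
from h import *
c=cam("wrist"); im=c["image"]
print("jar",onz(c,(317.5,192.5),.154).round(4),"beaker",onz(c,(313,270.5),.156).round(4))
for n,p in [("rackLf",(360,128)),("rackRf",(271,128))]: print(n,onz(c,p,.095).round(4))
for p in((41,137),(218,136),(228,244),(70,247)): print("tray",onz(c,p,.014).round(4))
# saucer: bright white mask
g=cv2.cvtColor(im,cv2.COLOR_BGR2HSV); m=((g[...,1]<25)&(g[...,2]>150)).astype(np.uint8); m[:,:480]=0
n,l,st,ce=cv2.connectedComponentsWithStats(m); k=1+st[1:,4].argmax(); print(st[k],ce[k],onz(c,ce[k],.015).round(4))
cs,_=cv2.findContours((l==k).astype(np.uint8),cv2.RETR_EXTERNAL,cv2.CHAIN_APPROX_NONE)
P=np.array([onz(c,q[0],.015)[:2] for q in max(cs,key=len)],np.float32); print(cv2.minEnclosingCircle(P))
cv2.imwrite("pics/w2a.png",cv2.resize(im[110:320,250:390],None,fx=2.8,fy=2.8,interpolation=cv2.INTER_CUBIC))
E
```

```text
jar [ 0.4358 -0.0985  0.154 ] beaker [ 0.5111 -0.1081  0.156 ]
rackLf [ 0.3864 -0.0517  0.095 ]
rackRf [ 0.3802 -0.1426  0.095 ]
tray [ 0.374  -0.4558  0.014 ]
tray [ 0.3885 -0.2256  0.014 ]
tray [ 0.5414 -0.2362  0.014 ]
tray [ 0.5304 -0.4657  0.014 ]
[ 511   96  114  107 8170] [563.1499388  151.20281518] [0.4391 0.2248 0.015 ]
((0.44106870889663696, 0.22992679476737976), 0.07280140370130539)
```

View pics/w2a.png

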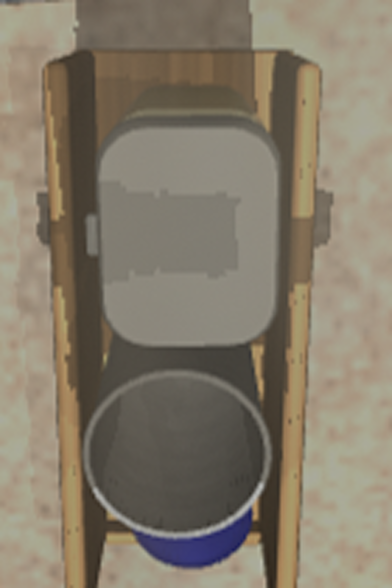

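```bash
python3 -m crank '[[0.2,-0.2,2,0,0,0],[0.2,-0.2,4,0,0,0],[0.2,-0.2,6,0,0,0],[0.2,-0.2,8,0,0,0],[0.2,-0.2,10,0,0,0],[0.2,-0.2,12,0,0,0],[0.2,-0.2,14,0,0,0],[0.2,-0.2,15,0,0,0],[0.2,-0.2,15.8,0,0,0],[0.2,-0.2,15.8,0,0,0],[0.2,-0.2,15.8,0,0,0]]' 1; python3 - <<'E'
from h import *
c=cam("wrist"); cv2.imwrite("pics/w3.png",c["image"])
E
```

```text
time: 4.7
ee_pos: [0.4375, -0.1003, 0.1035]
orientation: [0.034, 0.999, 0.0, 0.0]
force: [0.2, -0.3, -0.1]
width: 0.0854
```

View pics/w3.png

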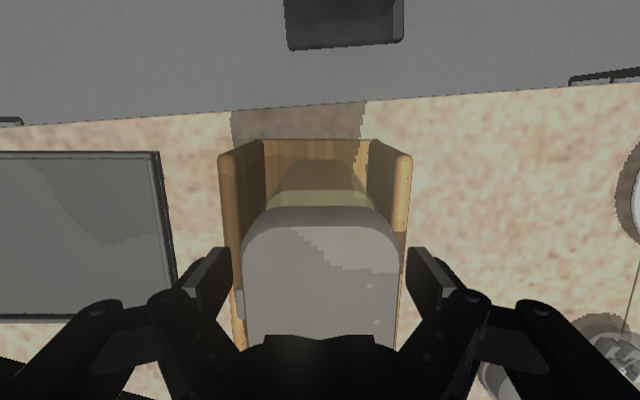

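The fingers stand on either side of the jar lid (243–398). The tab is at the left (238,300). I close now.

```bash
python3 -m crank '[[0,0,0,0,0,0],[0,0,0,0,0,0],[0,0,0,0,0,0],[0,0,0,0,0,0],[0,0,0,0,0,0],[0,0,0,0,0,0]]' 0; python3 - <<'E'
from h import *
c=cam("wrist"); cv2.imwrite("pics/w4.png",c["image"])
E
```

```text
time: 5.5
ee_pos: [0.4379, -0.1003, 0.1041]
orientation: [0.034, 0.999, 0.0, 0.001]
force: [-0.3, 0.0, 5.3]
width: 0.0577
```

View pics/w4.png

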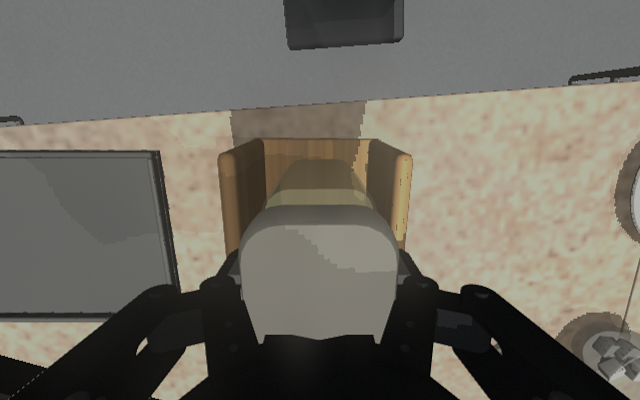

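```bash
python3 -m crank '[[0,0,-0.5,0,0,0],[0,0,-1.5,0,0,0],[0,0,-3,0,0,0],[0,0,-4.5,0,0,0],[0,0,-6,0,0,0],[0,0,-7.5,0,0,0],[0,0,-9,0,0,0],[0,0,-10.5,0,0,0],[0,0,-11.5,0,0,0],[0,0,-12.2,0,0,0],[0,0,-12.2,0,0,0],[0,0,-12.2,0,0,0]]'; python3 - <<'E'
from h import *
c=cam("side"); cv2.imwrite("pics/s5.png",c["image"][50:290,200:400].repeat(2,0).repeat(2,1))
E
```

```text
time: 7.05
ee_pos: [0.4373, -0.1003, 0.2257]
orientation: [0.034, 0.999, 0.0, 0.0]
force: [0.3, 0.3, -5.5]
width: 0.0576
```

View pics/s5.png

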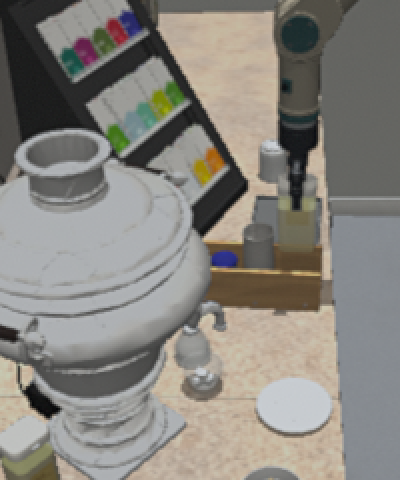

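```bash
python3 -m crank '[[0,-1,0,0,0,0],[-0.3,-3,0,0,0,0],[-0.7,-5.5,0,0,0,0],[-1,-8,0,0,0,0],[-1.4,-10.5,0,0,0,0],[-1.7,-13,0,0,0,0],[-2,-15.5,0,0,0,0],[-2.3,-18,0,0,0,0],[-2.6,-20.5,1,0,0,0],[-3,-23,2,0,0,0],[-3.3,-25.5,3,0,0,0],[-3.6,-27.5,4,0,0,0],[-3.8,-29,5,0,0,0],[-3.9,-29.7,6,0,0,0],[-3.9,-29.7,7,0,0,0],[-3.9,-29.7,8,0,0,0],[-3.9,-29.7,8,0,0,0],[-3.9,-29.7,8,0,0,0]]'; python3 - <<'E'
from h import *
c=cam("scene"); cv2.imwrite("pics/c6.png",cv2.resize(c["image"][150:350,240:440],None,fx=3,fy=3))
c=cam("wrist"); cv2.imwrite("pics/w6.png",c["image"])
E
```

```text
time: 9.35
ee_pos: [0.4563, -0.3989, 0.1459]
orientation: [0.034, 0.999, 0.0, 0.0]
force: [1.0, -0.2, -3.7]
width: 0.0576
```

View pics/c6.png

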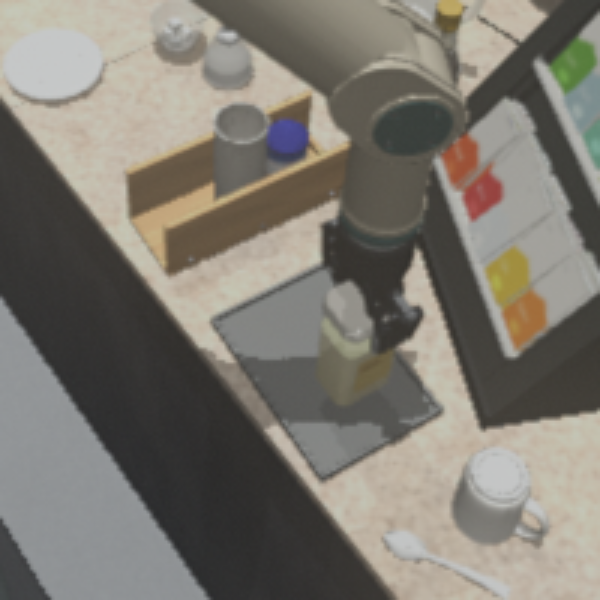

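View pics/w6.png

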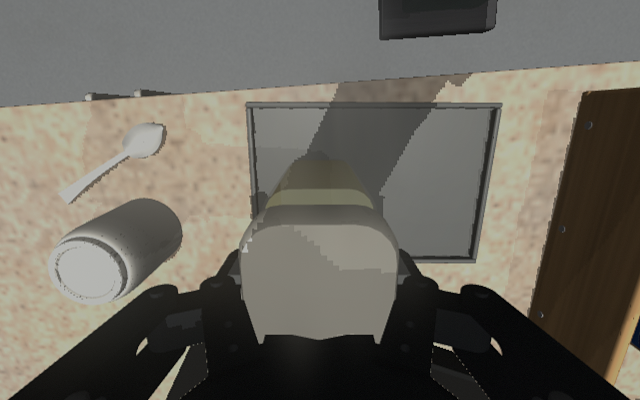

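The jar hangs over the -y half of the tray and is clear of the rim and the mug. I lower it.

```bash
python3 -m crank '[[0,0,1,0,0,0],[0,0,2,0,0,0],[0,0,3,0,0,0],[0,0,3.6,0,0,0],[0,0,4,0,0,0],[0,0,4.3,0,0,0],[0,0,4.4,0,0,0],[0,0,4.4,0,0,0],[0,0,4.4,0,0,0]]'; python3 -c "
from h import *
s=manip.get_state();print(s['ee_pos'],s['force'])"
```

```text
time: 10.58
ee_pos: [0.4565, -0.3994, 0.1023]
orientation: [0.034, 0.999, -0.0, 0.001]
force: [-0.1, 0.2, -5.2]
width: 0.0573
[ 0.4565229  -0.39938333  0.10231211] [-0.07527642  0.17299478 -5.19899326]
```

```bash
python3 -m crank '[[0,0,0.1,0,0,0],[0,0,0.15,0,0,0],[0,0,0.2,0,0,0],[0,0,0.2,0,0,0]]'
```

```text
time: 11.08
ee_pos: [0.4568, -0.3995, 0.1012]
orientation: [0.034, 0.999, -0.0, 0.001]
force: [-1.8, 1.7, 5.1]
width: 0.058
```

```bash
python3 -m crank '[[0,0,0,0,0,0],[0,0,0,0,0,0],[0,0,0,0,0,0],[0,0,0,0,0,0],[0,0,0,0,0,0],[0,0,-1,0,0,0],[0,0,-3,0,0,0],[0,0,-6,0,0,0],[0,0,-9,0,0,0],[0,0,-12,0,0,0],[0,0,-15,0,0,0],[0,0,-15.5,0,0,0],[0,0,-15.5,0,0,0]]' 1;  python3 - <<'E'
from h import *
s=manip.get_state(); print(s["ee_pos"],R.from_quat(s["orientation"]).as_matrix().round(4))
c=cam("wrist"); cv2.imwrite("pics/w7.png",c["image"])
E
```

```text
time: 12.7
ee_pos: [0.4563, -0.3992, 0.2562]
orientation: [0.034, 0.999, -0.001, 0.001]
force: [0.6, 0.1, -0.6]
width: 0.0856
[ 0.45631063 -0.39923249  0.25624801] [[-0.9977  0.068   0.0023]
 [ 0.068   0.9977 -0.0012]
 [-0.0024 -0.001  -1.    ]]
```

View pics/w7.png

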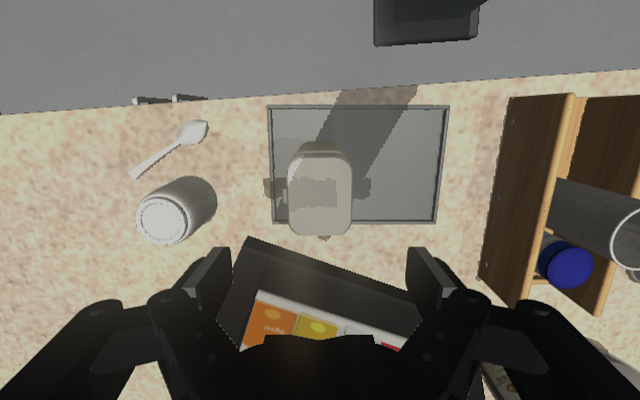

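```bash
python3 -m crank '[[-0.2,1,0,0,0,0],[-0.5,4,0,0,0,0],[-1,8,0,0,0,0],[-1.5,12,0,0,0,0],[-2,16,0,0,0,0],[-2.5,20,0,0,0,0],[-3,24,0,0,0,0],[-3.4,27,0,0,0,0],[-3.6,29,0,0,0,0],[-3.6,29.5,0,0,0,0],[-3.6,29.5,0,0,0,0],[-3.6,29.5,0,0,0,0]]' 1;  python3 - <<'E'
from h import *
s=manip.get_state(); print(s["ee_pos"],R.from_quat(s["orientation"]).as_matrix().round(4))
c=cam("wrist"); cv2.imwrite("pics/w8.png",c["image"])
E
```

```text
time: 14.25
ee_pos: [0.5116, -0.1083, 0.2552]
orientation: [0.035, 0.999, -0.0, 0.0]
force: [-0.8, -0.2, 0.1]
width: 0.0858
[ 0.51155134 -0.10828269  0.2552208 ] [[-9.976e-01  6.960e-02  5.000e-04]
 [ 6.960e-02  9.976e-01 -7.000e-04]
 [-6.000e-04 -7.000e-04 -1.000e+00]]
```

View pics/w8.png

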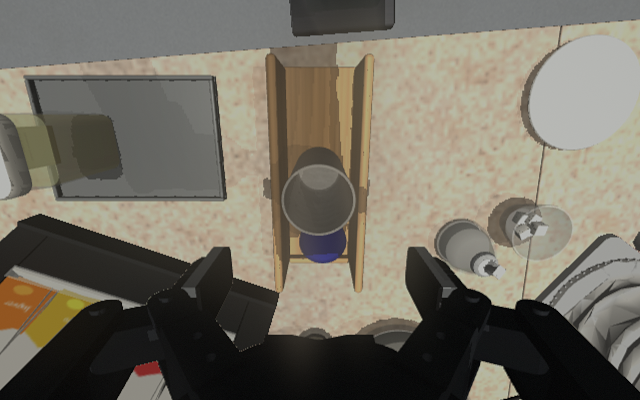

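```bash
python3 - <<'E'
from h import *
c=cam("wrist")
print("beaker",onz(c,(318,200),.156).round(4), onz(c,(282,200),.156).round(4),onz(c,(354,200),.156).round(4),onz(c,(318,165),.156).round(4),onz(c,(318,235),.156).round(4))
E
```

```text
beaker [ 0.5127 -0.1084  0.156 ] [ 0.5106 -0.1393  0.156 ] [ 0.5149 -0.0776  0.156 ] [ 0.4825 -0.1063  0.156 ] [ 0.5452 -0.1107  0.156 ]
```

```bash
python3 -m crank '[[-0.1,0,2,0,0,0],[-0.1,0,4,0,0,0],[-0.1,0,6,0,0,0],[-0.1,0,8,0,0,0],[-0.1,0,10,0,0,0],[-0.1,0,12,0,0,0],[-0.1,0,13.5,0,0,0],[-0.1,0,14.5,0,0,0],[-0.1,0,15,0,0,0],[-0.1,0,15,0,0,0],[-0.1,0,15,0,0,0]]' 1;  python3 - <<'E'
from h import *
c=cam("wrist"); cv2.imwrite("pics/w9.png",c["image"])
E
```

```text
time: 15.72
ee_pos: [0.5132, -0.1083, 0.1058]
orientation: [0.035, 0.999, -0.0, 0.001]
force: [0.2, -0.8, -0.6]
width: 0.0854
```

View pics/w9.png

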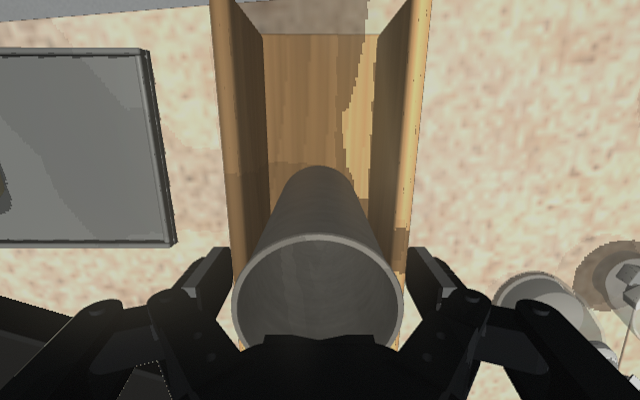

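The beaker rim (232–403) is centred between the fingers. I close, then lift.

```bash
python3 -m crank '[[0,0,0,0,0,0],[0,0,0,0,0,0],[0,0,0,0,0,0],[0,0,0,0,0,0],[0,0,0,0,0,0],[0,0,0,0,0,0]]' 0 && python3 -m crank '[[0,0,-0.5,0,0,0],[0,0,-1.5,0,0,0],[0,0,-3,0,0,0],[0,0,-4.5,0,0,0],[0,0,-6,0,0,0],[0,0,-7.5,0,0,0],[0,0,-9,0,0,0],[0,0,-10.5,0,0,0],[0,0,-11.5,0,0,0],[0,0,-12.2,0,0,0],[0,0,-12.2,0,0,0],[0,0,-12.2,0,0,0]]'; python3 - <<'E'
from h import *
c=cam("side"); cv2.imwrite("pics/s10.png",c["image"][50:290,200:400].repeat(2,0).repeat(2,1))
c=cam("wrist"); cv2.imwrite("pics/w10.png",c["image"])
E
```

```text
time: 16.52
ee_pos: [0.5136, -0.1084, 0.1067]
orientation: [0.035, 0.999, -0.0, 0.001]
force: [-0.5, 0.1, 5.0]
width: 0.0624
time: 18.02
ee_pos: [0.5129, -0.1082, 0.2282]
orientation: [0.035, 0.999, -0.0, 0.001]
force: [0.2, 0.6, -1.2]
width: 0.0625
```

View pics/s10.png

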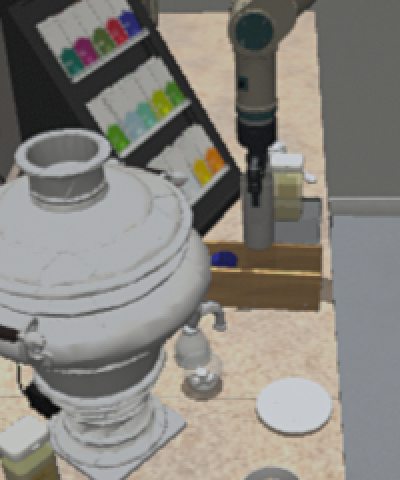

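View pics/w10.png

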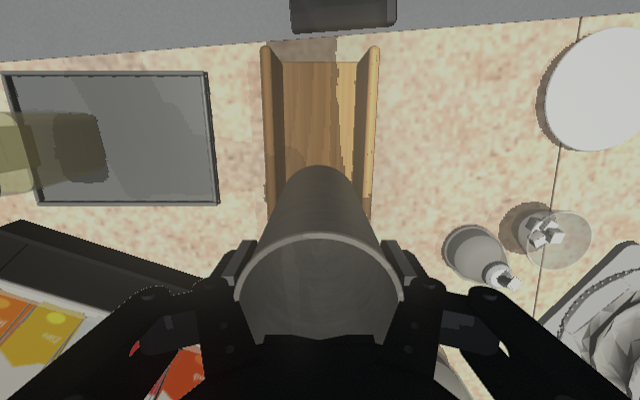

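```bash
python3 -m crank '[[0.2,-1,0,0,0,0],[0.6,-3,0,0,0,0],[1.1,-5.5,0,0,0,0],[1.6,-8,0,0,0,0],[2.1,-10.5,0,0,0,0],[2.6,-13,0,0,0,0],[3.1,-15.5,0,0,0,0],[3.5,-17.2,1,0,0,0],[3.7,-18.2,2.5,0,0,0],[3.7,-18.2,4.5,0,0,0],[3.7,-18.2,6.5,0,0,0],[3.7,-18.2,8.5,0,0,0],[3.7,-18.2,9.5,0,0,0],[3.7,-18.2,9.5,0,0,0],[3.7,-18.2,9.5,0,0,0]]'; python3 - <<'E'
from h import *
c=cam("scene"); cv2.imwrite("pics/c11.png",cv2.resize(c["image"][150:350,240:440],None,fx=3,fy=3))
c=cam("wrist"); cv2.imwrite("pics/w11.png",c["image"])
E
```

```text
time: 20.0
ee_pos: [0.464, -0.2873, 0.1336]
orientation: [0.035, 0.999, -0.001, 0.001]
force: [-1.1, -0.5, -2.2]
width: 0.0622
```

View pics/c11.png

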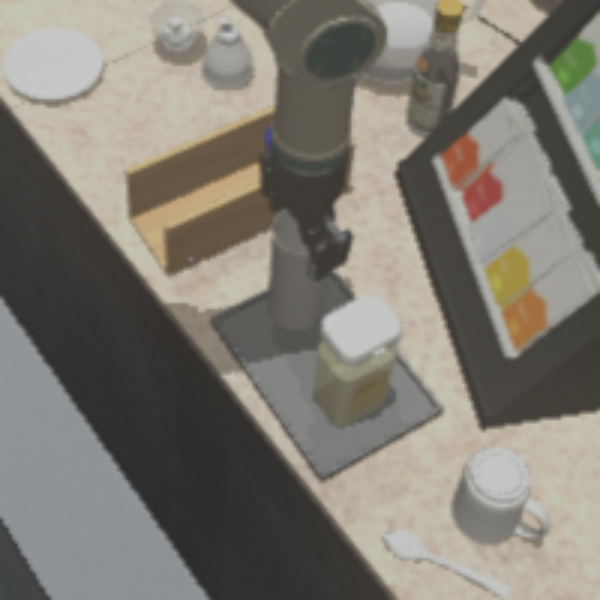

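View pics/w11.png

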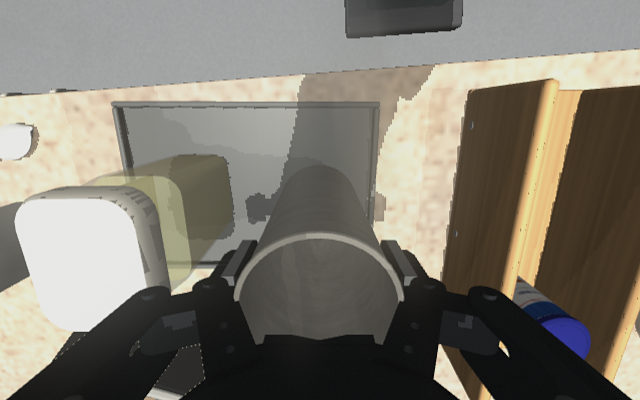

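The beaker is over the +y half of the tray, clear of the rim and about 50 mm from the jar. I lower it to contact.

```bash
python3 -m crank '[[0,0,0.8,0,0,0],[0,0,1.6,0,0,0],[0,0,2.3,0,0,0],[0,0,2.7,0,0,0],[0,0,2.9,0,0,0],[0,0,3,0,0,0],[0,0,3,0,0,0],[0,0,3,0,0,0]]'
```

```text
time: 21.1
ee_pos: [0.4642, -0.2876, 0.1041]
orientation: [0.035, 0.999, -0.001, 0.002]
force: [-0.3, -0.1, -1.7]
width: 0.0619
```

```bash
python3 -m crank '[[0,0,0.05,0,0,0],[0,0,0.1,0,0,0],[0,0,0.15,0,0,0],[0,0,0.15,0,0,0]]'
```

```text
time: 21.6
ee_pos: [0.4646, -0.2878, 0.1037]
orientation: [0.035, 0.999, -0.001, 0.002]
force: [-1.7, 0.5, 8.3]
width: 0.0625
```

```bash
python3 -m crank '[[0,0,0,0,0,0],[0,0,0,0,0,0],[0,0,0,0,0,0],[0,0,0,0,0,0],[0,0,0,0,0,0],[0,0,-1,0,0,0],[0,0,-3,0,0,0],[0,0,-6,0,0,0],[0,0,-9,0,0,0],[0,0,-12,0,0,0],[0,0,-15,0,0,0],[0,0,-16.5,0,0,0],[0,0,-16.5,0,0,0]]' 1;  python3 - <<'E'
from h import *
s=manip.get_state(); print(s["ee_pos"],s["joints"].round(2),R.from_quat(s["orientation"]).as_matrix().round(4))
c=cam("wrist"); cv2.imwrite("pics/w12.png",c["image"])
E
```

```text
time: 23.22
ee_pos: [0.4643, -0.2876, 0.2696]
orientation: [0.035, 0.999, -0.002, 0.003]
force: [0.3, 0.1, -0.6]
width: 0.0854
[ 0.46429232 -0.28759026  0.26960055] [ 0.69  0.44 -0.27  1.76  0.14  0.95  1.86] [[-0.9975  0.0698  0.0062]
 [ 0.0698  0.9976 -0.0035]
 [-0.0064 -0.003  -1.    ]]
```

View pics/w12.png

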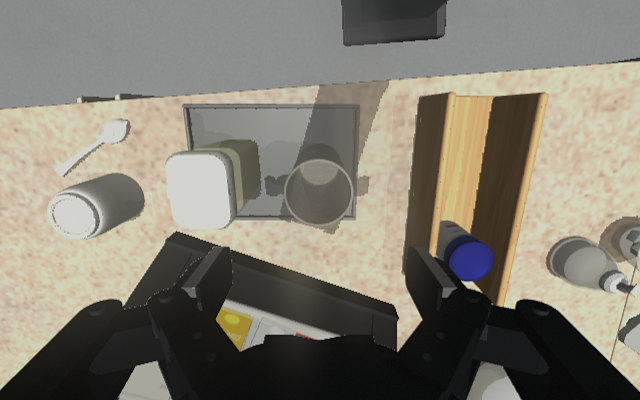

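```bash
python3 -m crank '[[-0.5,1,0,0,0,8],[-1.5,2.5,0,0,0,16],[-3,5,0,0,0,24],[-4.5,7.5,0,0,0,32],[-6,10,0,0,0,40],[-7.5,12.5,0,0,0,48],[-9,15,0,0,0,56],[-10,17,0,0,0,64],[-10.7,18.4,0,0,0,72],[-10.7,18.4,0,0,0,80],[-10.7,18.4,0,0,0,88],[-10.7,18.4,0,0,0,90],[-10.7,18.4,0,0,0,90],[-10.7,18.4,0,0,0,90]]' 1;  python3 - <<'E'
from h import *
s=manip.get_state(); print(s["ee_pos"],s["joints"].round(2),R.from_quat(s["orientation"]).as_matrix().round(4))
c=cam("wrist"); cv2.imwrite("pics/w13.png",c["image"])
im=c["image"].astype(int); m=((im[...,0]>im[...,2]+35)&(im[...,0]>im[...,1]+35)).astype(np.uint8); m[:120]=0;m[300:]=0
n,l,st,ce=cv2.connectedComponentsWithStats(m); k=1+st[1:,4].argmax(); print(st[k],ce[k],onz(c,ce[k],.09))
E
```

```text
time: 25.02
ee_pos: [0.583, -0.1112, 0.2682]
orientation: [0.731, 0.683, 0.001, 0.002]
force: [0.1, 0.2, 0.2]
width: 0.0855
[ 0.5829915 -0.1111863  0.2682146] [ 0.06  0.51  0.12  1.64 -0.07  0.99  0.14] [[ 0.0684  0.9977  0.0036]
 [ 0.9977 -0.0683 -0.0023]
 [-0.002   0.0037 -1.    ]]Traceback (most recent call last):
  File "<stdin>", line 5, in <module>
ValueError: attempt to get argmax of an empty sequence
```

View pics/w13.png

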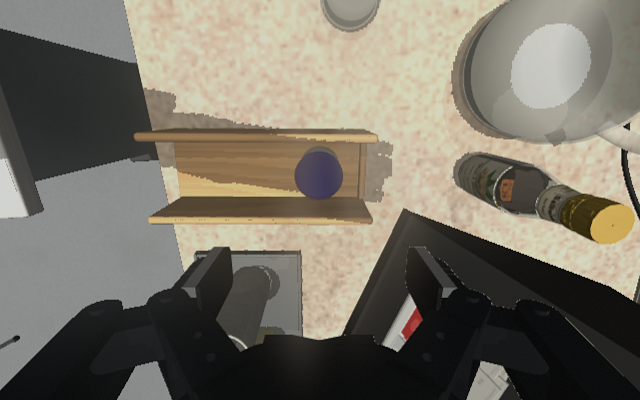

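The tin's lid is at (319,173) in the gripper's shadow. The rack lies level in the view, so the jaws are aligned with its length.

```bash
python3 - <<'E'
from h import *
c=cam("wrist"); im=c["image"].astype(int)
m=((im[...,0]>1.25*im[...,2])&(im[...,0]>1.25*im[...,1])&(im[...,0]>45)).astype(np.uint8); m[:130]=0;m[220:]=0; m[:,:250]=0; m[:,400:]=0
n,l,st,ce=cv2.connectedComponentsWithStats(m); k=1+st[1:,4].argmax(); print(st[k],ce[k],onz(c,ce[k],.09))
q=(l==k).astype(np.uint8); cs,_=cv2.findContours(q,cv2.RETR_EXTERNAL,cv2.CHAIN_APPROX_NONE)
P=np.array([onz(c,p[0],.09)[:2] for p in max(cs,key=len)],np.float32); print(cv2.minEnclosingCircle(P))
x,y,w,h=st[k][:4]
for p in((x-.5,y+h/2),(x+w-.5,y+h/2),(x+w/2,y-.5),(x+w/2,y+h-.5)): print(onz(c,p,.09).round(4))
for n,p,z in [("rack Lb in",(377,136),.095),("Rb",(371,222),.095),("Lf",(134,136),.095),("Rf",(150,221),.095),("bottle base",(457,170),0),("bottle base",(457,170),.05)]: print(n,onz(c,p,z).round(4))
cv2.imwrite("pics/w13a.png",cv2.resize(c["image"][110:240,240:400],None,fx=4.5,fy=4.5,interpolation=cv2.INTER_CUBIC))
E
```

```text
[313 164  22  33 482] [323.99792531 182.58921162] [ 0.58917898 -0.11610565  0.09      ]
((0.5879988670349121, -0.11366277933120728), 0.019062817096710205)
[ 0.5765 -0.1128  0.09  ]
[ 0.6011 -0.1145  0.09  ]
[ 0.5906 -0.0946  0.09  ]
[ 0.5881 -0.1323  0.09  ]
rack Lb in [ 0.6482 -0.0684  0.095 ]
Rb [ 0.64   -0.1651  0.095 ]
Lf [ 0.3929 -0.0507  0.095 ]
Rf [ 0.3876 -0.146   0.095 ]
bottle base [ 0.7793 -0.1325  0.    ]
bottle base [ 0.7559 -0.1212  0.05  ]
```

View pics/w13a.png

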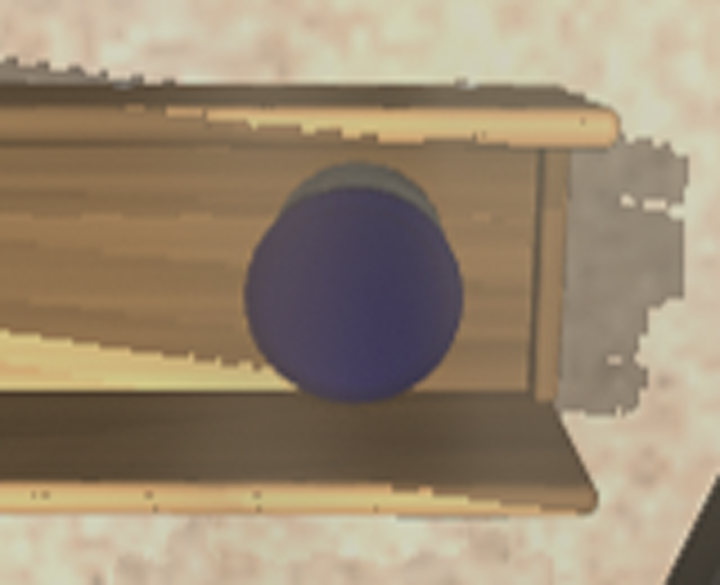

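```bash
python3 - <<'E'
from h import *
c=cam("wrist")
C=lambda x,y:(240+(x+.5)/4.5-.5,110+(y+.5)/4.5-.5)
for p in((354,294),(245,294),(463,294),(354,185),(354,403)): print(onz(c,C(*p),.09).round(4))
s=manip.get_state(); r=R.from_quat(s["orientation"]).as_matrix(); print((r.T@(onz(c,C(354,294),.09)-s["ee_pos"])).round(4))
# correction rotvec to make tool vertical, in tool frame
zt=r[:,2]; v=np.cross(zt,[0,0,-1]); print("tilt fix tool deg",np.degrees(r.T@v).round(2))
E
```

```text
[ 0.5835 -0.107   0.09  ]
[ 0.5566 -0.1051  0.09  ]
[ 0.6104 -0.1089  0.09  ]
[ 0.5853 -0.0802  0.09  ]
[ 0.5815 -0.1351  0.09  ]
[ 0.0047 -0.0007  0.1785]
tilt fix tool deg [0.25 0.11 0.  ]
```

```bash
python3 -m crank '[[0.4,0,2,0.2,0.1,0],[0.4,0,4.5,0.2,0.1,0],[0.4,0,7,0.2,0.1,0],[0.4,0,9.5,0.2,0.1,0],[0.4,0,12,0.2,0.1,0],[0.4,0,13,0.2,0.1,0],[0.4,0,13,0.2,0.1,0]]' 1;  python3 - <<'E'
from h import *
s=manip.get_state(); print(s["ee_pos"],R.from_quat(s["orientation"]).as_matrix().round(4))
c=cam("wrist"); cv2.imwrite("pics/w14.png",c["image"])
E
```

```text
time: 26.05
ee_pos: [0.5838, -0.1076, 0.1383]
orientation: [0.731, 0.682, -0.0, 0.0]
force: [0.3, -0.3, 0.9]
width: 0.0849
[ 0.58379935 -0.10764952  0.13825969] [[ 6.920e-02  9.976e-01  0.000e+00]
 [ 9.976e-01 -6.920e-02 -2.000e-04]
 [-2.000e-04  1.000e-04 -1.000e+00]]
```

View pics/w14.png

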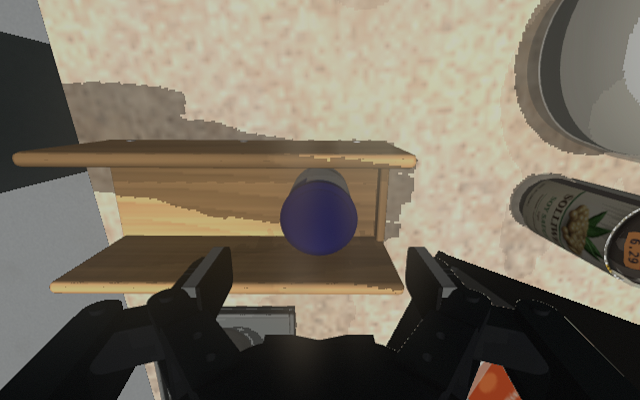

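```bash
python3 - <<'E'
from h import *
c=cam("wrist")
for p in((319,217),(281,217),(357.5,217),(319,179.5),(319,255)): print(onz(c,p,.09).round(4))
for n,p,z in [("Lb",(416,160),.095),("Rb",(403,290),.095),("L",(310,157),.095),("R",(300,289),.095)]: print(n,onz(c,p,z).round(4))
E
```

```text
[ 0.5846 -0.1058  0.09  ]
[ 0.5583 -0.1039  0.09  ]
[ 0.6112 -0.1076  0.09  ]
[ 0.5864 -0.0792  0.09  ]
[ 0.5826 -0.1348  0.09  ]
Lb [ 0.6491 -0.0697  0.095 ]
Rb [ 0.6419 -0.1646  0.095 ]
L [ 0.5818 -0.0631  0.095 ]
R [ 0.5671 -0.1585  0.095 ]
```

```bash
python3 -m crank '[[0.1,0.05,1,0,0,0],[0.1,0.05,2.5,0,0,0],[0.1,0.05,4,0,0,0],[0.1,0.05,5.5,0,0,0],[0.1,0.05,7,0,0,0],[0.1,0.05,8.2,0,0,0],[0.1,0.05,9,0,0,0],[0.1,0.05,9.2,0,0,0],[0.1,0.05,9.2,0,0,0],[0.1,0.05,9.2,0,0,0]]' 1;  python3 - <<'E'
from h import *
c=cam("wrist"); cv2.imwrite("pics/w15.png",c["image"])
c=cam("scene"); cv2.imwrite("pics/c15.png",cv2.resize(c["image"][150:350,240:440],None,fx=3,fy=3))
E
```

```text
time: 27.4
ee_pos: [0.5859, -0.1069, 0.0479]
orientation: [0.731, 0.682, 0.001, 0.001]
force: [-0.2, -0.2, -0.1]
width: 0.0855
```

View pics/w15.png

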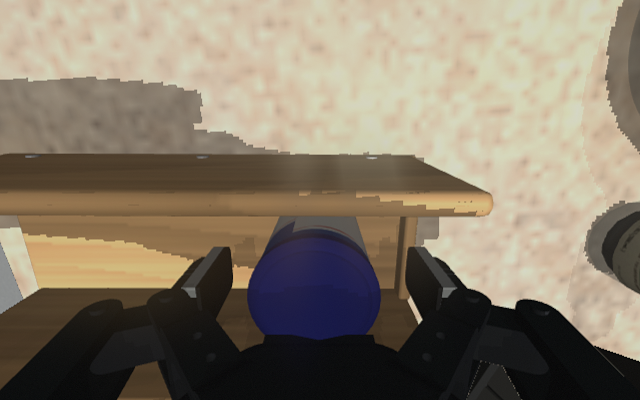

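View pics/c15.png

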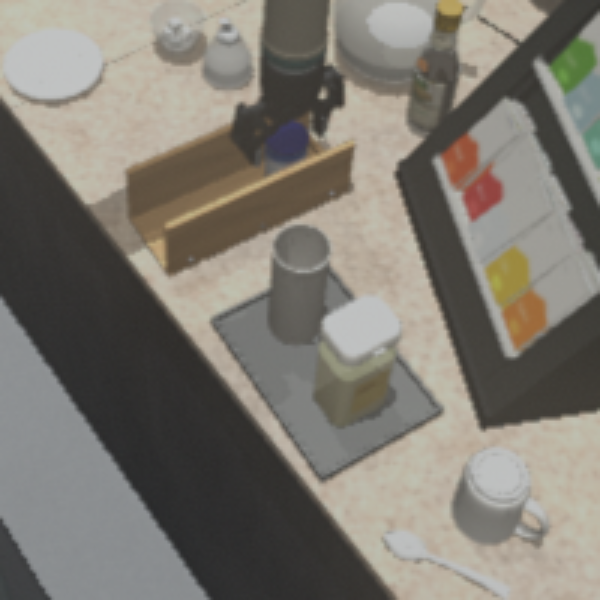

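The lid (248–381) is between the pads, and the beaker and jar are standing on the tray. I close and lift.

```bash
python3 -m crank '[[0,0,0,0,0,0],[0,0,0,0,0,0],[0,0,0,0,0,0],[0,0,0,0,0,0],[0,0,0,0,0,0],[0,0,0,0,0,0],[0,0,0,0,0,0]]' 0 && python3 -m crank '[[0,0,-0.5,0,0,0],[0,0,-1.5,0,0,0],[0,0,-3,0,0,0],[0,0,-4.5,0,0,0],[0,0,-6,0,0,0],[0,0,-7.5,0,0,0],[0,0,-9,0,0,0],[0,0,-10.5,0,0,0],[0,0,-12,0,0,0],[0,0,-13.5,0,0,0],[0,0,-14,0,0,0],[0,0,-14,0,0,0],[0,0,-14,0,0,0]]'; python3 - <<'E'
from h import *
s=manip.get_state(); print(s["ee_pos"],R.from_quat(s["orientation"]).as_matrix().round(4))
c=cam("wrist"); cv2.imwrite("pics/w16.png",c["image"])
c=cam("scene"); cv2.imwrite("pics/c16.png",cv2.resize(c["image"][130:330,230:430],None,fx=3,fy=3))
E
```

```text
time: 28.38
ee_pos: [0.5859, -0.1072, 0.0484]
orientation: [0.731, 0.682, 0.001, 0.002]
force: [-1.9, -0.1, 5.6]
width: 0.0526
time: 30.0
ee_pos: [0.5849, -0.107, 0.1878]
orientation: [0.731, 0.682, 0.001, 0.001]
force: [0.8, -0.5, -1.9]
width: 0.0527
[ 0.5849289  -0.10695531  0.18779719] [[ 6.940e-02  9.976e-01  2.500e-03]
 [ 9.976e-01 -6.940e-02 -8.000e-04]
 [-6.000e-04  2.500e-03 -1.000e+00]]
```

View pics/w16.png

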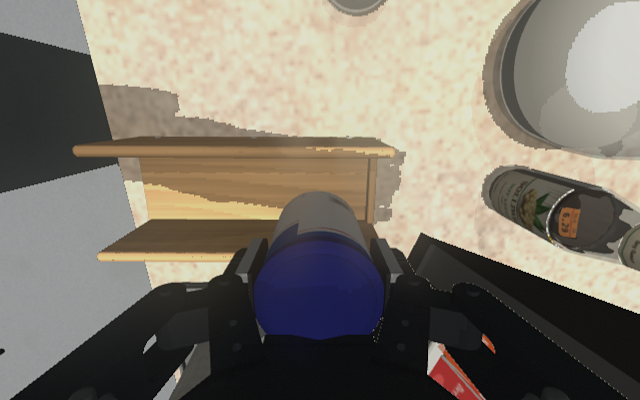

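View pics/c16.png

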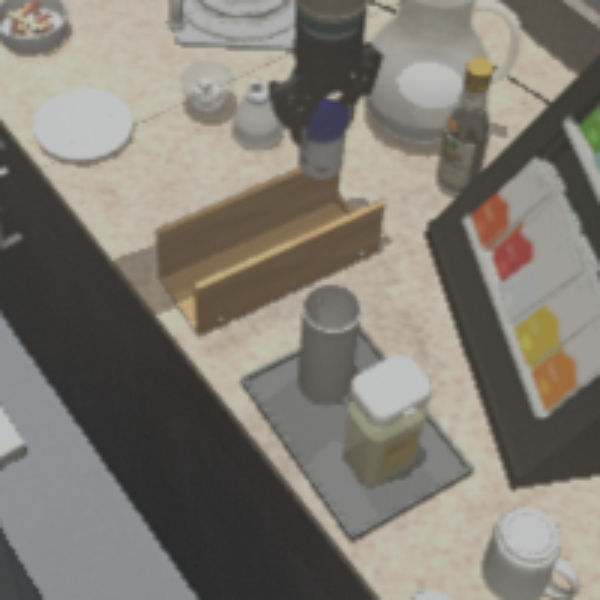

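```bash
python3 -m crank '[[0.5,-0.4,-0.5,0,0,0],[2,-1.6,-1,0,0,0],[4,-3.2,-1,0,0,0],[6,-4.8,-1,0,0,0],[8.5,-6.6,-1,0,0,0],[11,-8.6,-1,0,0,0],[13.5,-10.5,-1,0,0,0],[16,-12.5,-1,0,0,0],[18,-14,-1,0,0,0],[19.3,-15,-1,0,0,0],[19.7,-15.4,-1,0,0,0],[19.7,-15.4,-1,0,0,0],[19.7,-15.4,-1,0,0,0]]'; python3 - <<'E'
from h import *
s=manip.get_state(); print(s["ee_pos"],s["joints"].round(2),R.from_quat(s["orientation"]).as_matrix().round(4))
c=cam("wrist"); cv2.imwrite("pics/w17.png",c["image"])
E
```

```text
time: 31.72
ee_pos: [0.4455, 0.0994, 0.1973]
orientation: [0.732, 0.682, 0.001, 0.001]
force: [-0.3, -0.6, -1.3]
width: 0.0526
[0.4455351  0.09939704 0.19728313] [-0.37  0.41  0.12  2.08 -0.07  0.65 -0.27] [[ 0.0709  0.9975  0.003 ]
 [ 0.9975 -0.0709 -0.0012]
 [-0.001   0.003  -1.    ]]
```

View pics/w17.png

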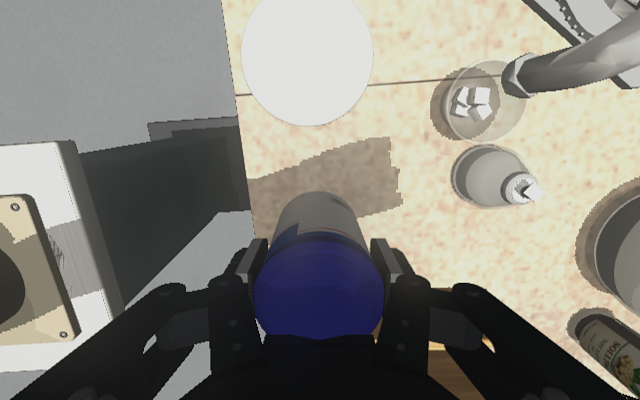

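The saucer (241–373, bottom at 126) is cut only slightly at the top. I fit a circle to its contour on the rim plane.

```bash
python3 - <<'E'
from h import *
from scipy.optimize import least_squares
c=cam("wrist"); im=c["image"]
g=cv2.cvtColor(im,cv2.COLOR_BGR2HSV); m=((g[...,1]<18)&(g[...,2]>200)).astype(np.uint8); m[:,:232]=0;m[:,390:]=0; m[140:]=0
n,l,st,ce=cv2.connectedComponentsWithStats(m); k=1+st[1:,4].argmax(); print(st[k])
cs,_=cv2.findContours((l==k).astype(np.uint8),cv2.RETR_EXTERNAL,cv2.CHAIN_APPROX_NONE)
q=max(cs,key=len)[:,0]; q=q[q[:,1]>2]
P=np.array([onz(c,p,.015)[:2] for p in q])
f=least_squares(lambda a:np.hypot(P[:,0]-a[0],P[:,1]-a[1])-a[2],[.44,.22,.067],loss="soft_l1",f_scale=.001); print("saucer",f.x, np.abs(f.fun).mean())
s=manip.get_state(); r=R.from_quat(s["orientation"]).as_matrix()
zt=.090+s["ee_pos"][2]-.0484
# tin lid contour: blue mask
b=im.astype(int); m=((b[...,0]>1.3*b[...,2])&(b[...,0]>1.3*b[...,1])&(b[...,0]>45)).astype(np.uint8); m[:200]=0
n,l,st,ce=cv2.connectedComponentsWithStats(m); k=1+st[1:,4].argmax(); print(st[k])
for p in((254,296),(385,296),(319.5,296)): print("lid",onz(c,p,zt).round(4))
print("axes",r[:,0],r[:,1])
cv2.imwrite("pics/w17a.png",cv2.resize(im[180:345,220:420],None,fx=3.5,fy=3.5,interpolation=cv2.INTER_CUBIC))
E
```

```text
[  239     0   134   126 13933]
saucer [0.44249553 0.22446504 0.06632011] 0.00031036135918972277
[  254   232   130   108 11063]
lid [0.4197 0.1029 0.2388]
lid [0.4717 0.0991 0.2388]
lid [0.4457 0.101  0.2388]
axes [ 7.08866795e-02  9.97483957e-01 -9.13428398e-04] [ 0.99748079 -0.07088394  0.00274549]
```

View pics/w17a.png

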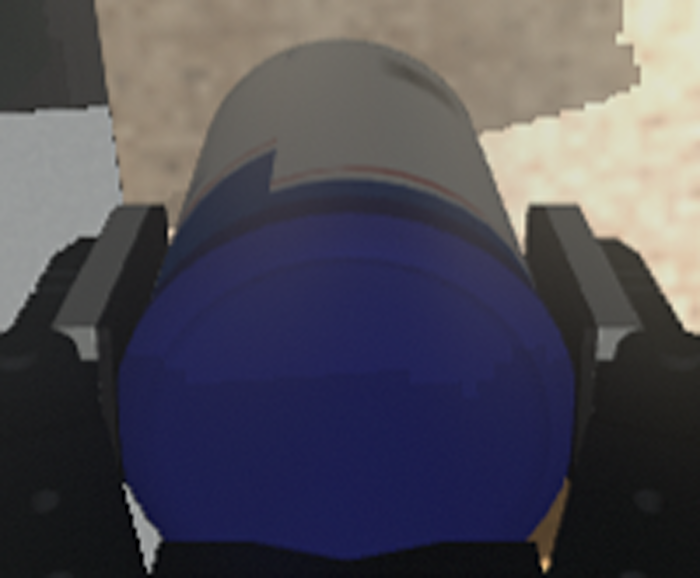

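```bash
python3 - <<'E'
from h import *
c=cam("wrist")
for z in(.0,.1,.15,.2): print(z,onz(c,(503,75),z).round(3))
E
python3 -m crank '[[1,-0.1,0,0.1,0,0],[2.5,-0.2,0,0.2,0,0],[4.5,-0.4,0.5,0.2,0,0],[6.5,-0.6,1,0.2,0,0],[8.5,-0.8,1.5,0.2,0,0],[10.3,-1,2,0.2,0,0],[11.6,-1.1,3,0.2,0,0],[12.2,-1.2,4,0.2,0,0],[12.3,-1.2,5,0.2,0,0],[12.3,-1.2,6,0.2,0,0],[12.3,-1.2,7,0.2,0,0],[12.3,-1.2,7.5,0.2,0,0],[12.3,-1.2,7.5,0.2,0,0]]'; python3 - <<'E'
from h import *
s=manip.get_state(); print(s["ee_pos"],R.from_quat(s["orientation"]).as_matrix().round(4))
c=cam("wrist"); cv2.imwrite("pics/w18.png",c["image"])
c=cam("scene"); cv2.imwrite("pics/c18.png",cv2.resize(c["image"][100:240,200:360],None,fx=4,fy=4,interpolation=cv2.INTER_CUBIC))
c=cam("side"); cv2.imwrite("pics/s18.png",cv2.resize(c["image"][150:300,260:420],None,fx=4,fy=4,interpolation=cv2.INTER_CUBIC))
E
```

```text
0.0 [0.651 0.195 0.   ]
0.1 [0.592 0.188 0.1  ]
0.15 [0.562 0.184 0.15 ]
0.2 [0.533 0.181 0.2  ]
time: 33.5
ee_pos: [0.4421, 0.2227, 0.1217]
orientation: [0.732, 0.681, -0.001, -0.0]
force: [0.2, -0.1, -1.7]
width: 0.0525
[0.44214326 0.22271643 0.12167331] [[ 0.0712  0.9975 -0.0016]
 [ 0.9975 -0.0712 -0.0012]
 [-0.0013 -0.0015 -1.    ]]
```

View pics/c18.png

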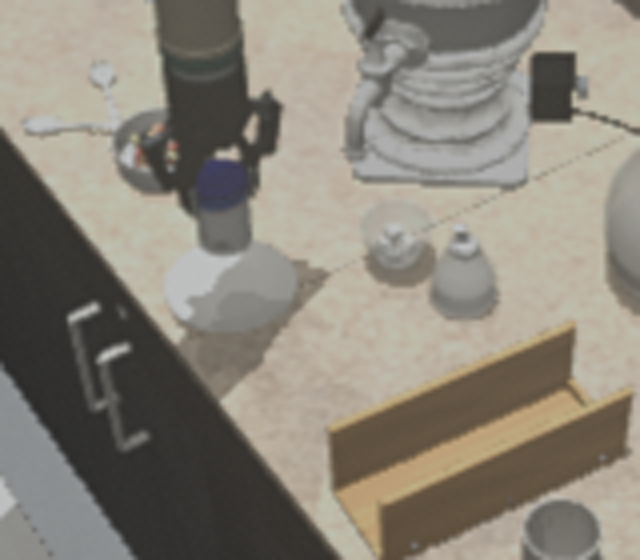

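View pics/s18.png

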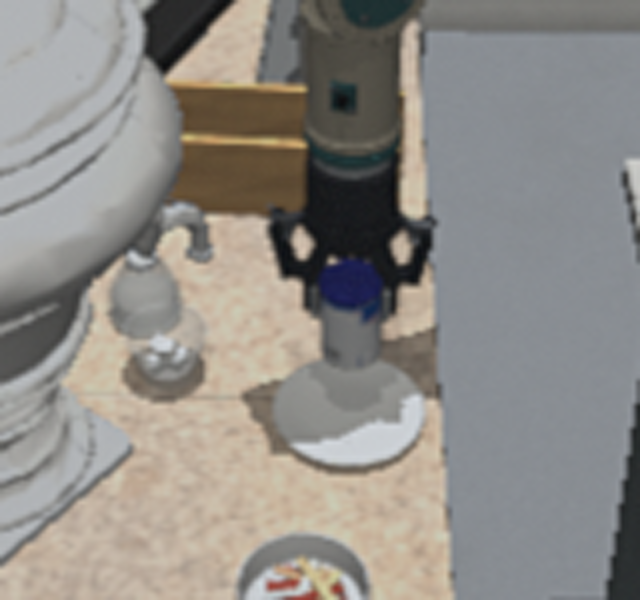

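View pics/w18.png

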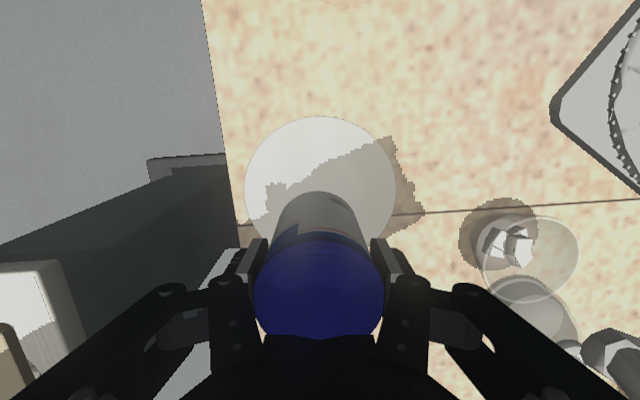

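```bash
python3 - <<'E'
from h import *
S=cam("scene");D=cam("side");W=cam("wrist")
a=(200+232.5/4-.5,100+286.5/4-.5); b=(260+349.5/4-.5,150+412.5/4-.5)
print(onz(S,a,.015).round(4),onz(D,b,.015).round(4), tri(S,a,D,b))
# saucer in wrist: left 245 right 397 top 116
for p in((245,192),(397,192),(321,116)): print("W",onz(W,p,.015).round(4))
# tin in other cams: lid top centre z ; scene crop lid (223,186), side crop (351,283)
z=.090+manip.get_state()["ee_pos"][2]-.0484
a=(200+223.5/4-.5,100+184/4-.5); b=(260+351.5/4-.5,150+281/4-.5)
print("lid",z,onz(S,a,z).round(4),onz(D,b,z).round(4),tri(S,a,D,b))
E
```

```text
[0.4419 0.2172 0.015 ] [0.441  0.2321 0.015 ] (array([0.44283271, 0.22405062, 0.00756309]), np.float64(0.004171652885039452))
W [0.3778 0.2319 0.015 ]
W [0.5114 0.2224 0.015 ]
W [0.449  0.2915 0.015 ]
lid 0.16396076977950022 [0.4396 0.2037 0.164 ] [0.4408 0.2258 0.164 ] (array([0.44235602, 0.21381809, 0.15407166]), np.float64(0.003605696931219727))
```

```bash
python3 -m crank '[[0.1,0.1,1,0,0,0],[0.1,0.1,2.2,0,0,0],[0.1,0.1,3.5,0,0,0],[0.1,0.1,4.7,0,0,0],[0.1,0.1,5.7,0,0,0],[0.1,0.1,6.5,0,0,0],[0.1,0.1,7,0,0,0],[0.1,0.1,7.3,0,0,0],[0.1,0.1,7.4,0,0,0],[0.1,0.1,7.4,0,0,0],[0.1,0.1,7.4,0,0,0]]'
```

```text
time: 35.17
ee_pos: [0.4437, 0.2241, 0.0486]
orientation: [0.732, 0.682, -0.0, 0.0]
force: [-0.0, -0.3, -2.1]
width: 0.0528
```

```bash
python3 -m crank '[[0,0,0.1,0,0,0],[0,0,0.15,0,0,0],[0,0,0.2,0,0,0],[0,0,0.2,0,0,0]]'
```

```text
time: 35.67
ee_pos: [0.4437, 0.2241, 0.0469]
orientation: [0.732, 0.682, 0.0, 0.0]
force: [-1.0, -0.7, 4.9]
width: 0.0526
```

```bash
python3 -m crank '[[0,0,0,0,0,0],[0,0,0,0,0,0],[0,0,0,0,0,0],[0,0,0,0,0,0],[0,0,0,0,0,0],[0,0,-1,0,0,0],[0,0,-3,0,0,0],[0,0,-6,0,0,0],[0,0,-9,0,0,0],[0,0,-12,0,0,0],[0,0,-15,0,0,0],[0,0,-18,0,0,0],[0,0,-20,0,0,0],[0,0,-20,0,0,0],[0,0,-20,0,0,0]]' 1;  python3 - <<'E'
from h import *
s=manip.get_state(); print(s["ee_pos"],R.from_quat(s["orientation"]).as_matrix().round(4))
c=cam("wrist"); cv2.imwrite("pics/w19.png",c["image"])
cv2.imwrite("pics/w19a.png",cv2.resize(c["image"][80:280,220:440],None,fx=3,fy=3,interpolation=cv2.INTER_CUBIC))
E
```

```text
time: 37.55
ee_pos: [0.4431, 0.2238, 0.2466]
orientation: [0.732, 0.682, -0.0, 0.0]
force: [0.3, -0.9, -1.3]
width: 0.0856
[0.44309968 0.22381869 0.24655946] [[ 7.080e-02  9.975e-01 -5.000e-04]
 [ 9.975e-01 -7.080e-02 -5.000e-04]
 [-5.000e-04 -5.000e-04 -1.000e+00]]
```

View pics/w19a.png

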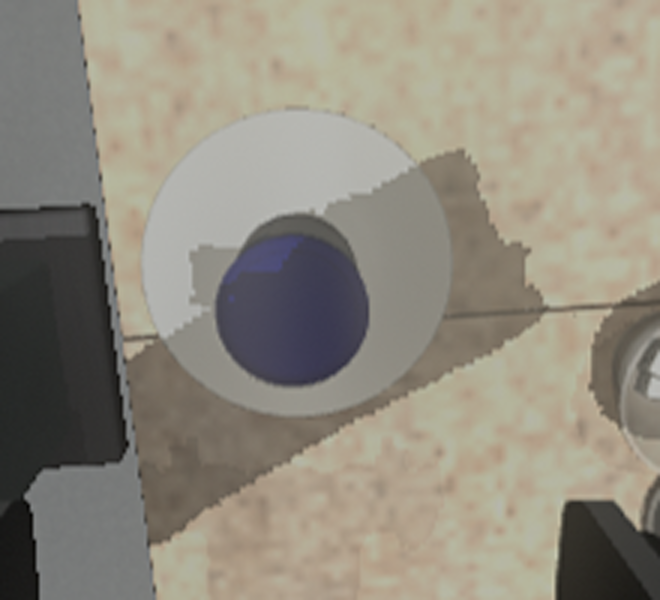

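```bash
python3 - <<'E'
from h import *
c=cam("wrist")
C=lambda x,y:(220+(x+.5)/3-.5,80+(y+.5)/3-.5)
# saucer l/r/t/b (142,451,108,417) at z .015 ; lid (215,369,233,387) at z .088
for n,e,z in(("saucer",(142,451,108,417),.015),("lid",(215,369,233,387),.088)):
    cx,cy=(e[0]+e[1])/2,(e[2]+e[3])/2
    Q=[onz(c,C(*p),z) for p in((e[0],cy),(e[1],cy),(cx,e[2]),(cx,e[3]))]
    print(n,np.mean(Q,0).round(4),np.linalg.norm(Q[0]-Q[1]).round(4),np.linalg.norm(Q[2]-Q[3]).round(4))
E
```

```text
saucer [0.4423 0.2257 0.015 ] 0.1324 0.1342
lid [0.4408 0.2237 0.088 ] 0.054 0.0554
```

The tin stands within about 3 mm of the saucer's centre: lid (0.4408, 0.2237), saucer (0.4423, 0.2257). I go back for the beaker.

```bash
python3 -m crank '[[-1,0.1,-1,0,0,-2],[-3,0.3,-2,0,0,-6],[-6,0.6,-2,0,0,-11],[-9.5,1,-2,0,0,-17],[-13,1.4,-2,0,0,-23],[-17,1.8,-2,0,0,-30],[-21,2.3,-2,0,0,-37],[-25,2.8,-2,0,0,-44],[-29,3.3,-2,0,0,-51],[-33,3.7,-2,0,0,-58],[-37,4.2,-2,0,0,-65],[-41,4.6,-2,0,0,-72],[-45,5.1,-2,0,0,-79],[-48,5.4,-2,0,0,-85],[-50,5.7,-2,0,0,-89],[-50.9,5.8,-2,0,0,-90],[-50.9,5.8,-2,0,0,-90],[-50.9,5.8,-2,0,0,-90]]' 1;  python3 - <<'E'
from h import *
s=manip.get_state(); r=R.from_quat(s["orientation"]).as_matrix(); print(s["ee_pos"],r.round(4))
print("to beaker (tool, cm)",(100*r.T@(np.array([.4646,-.2878,.1037])-s["ee_pos"])).round(2))
c=cam("wrist"); cv2.imwrite("pics/w20.png",c["image"])
E
```

```text
time: 39.9
ee_pos: [0.4649, -0.2868, 0.2664]
orientation: [0.035, 0.999, -0.0, -0.001]
force: [-0.5, 0.5, 0.2]
width: 0.0852
[ 0.46494443 -0.28677346  0.26641553] [[-9.975e-01  7.000e-02 -1.800e-03]
 [ 7.000e-02  9.975e-01 -2.000e-04]
 [ 1.800e-03 -3.000e-04 -1.000e+00]]
to beaker (tool, cm) [-0.   -0.1  16.27]
```

View pics/w20.png

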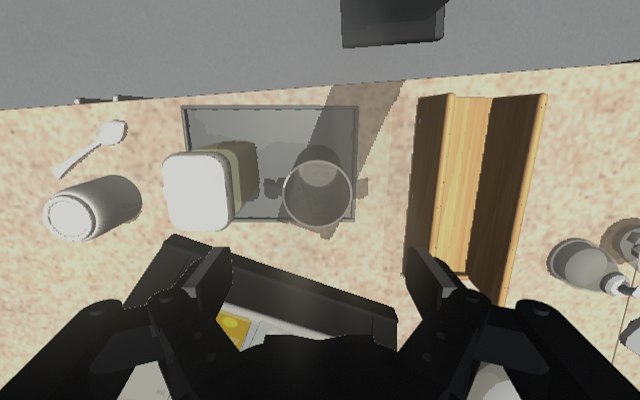

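The rack is empty and the beaker (318,194) is in the same place under the gripper. I descend to the pose where I released it.

```bash
python3 -m crank '[[0,-0.1,2,0,0,0],[0,-0.1,4,0,0,0],[0,-0.1,6.5,0,0,0],[0,-0.1,9,0,0,0],[0,-0.1,11.5,0,0,0],[0,-0.1,13.5,0,0,0],[0,-0.1,15,0,0,0],[0,-0.1,16,0,0,0],[0,-0.1,16.2,0,0,0],[0,-0.1,16.2,0,0,0],[0,-0.1,16.2,0,0,0]]' 1 && python3 -m crank '[[0,0,0,0,0,0],[0,0,0,0,0,0],[0,0,0,0,0,0],[0,0,0,0,0,0],[0,0,0,0,0,0],[0,0,0,0,0,0]]' 0; python3 - <<'E'
from h import *
s=manip.get_state(); r=R.from_quat(s["orientation"]).as_matrix(); print(s["ee_pos"],r.round(4))
c=cam("wrist"); cv2.imwrite("pics/w21.png",c["image"])
E
```

```text
time: 41.32
ee_pos: [0.465, -0.2881, 0.1051]
orientation: [0.035, 0.999, -0.001, -0.0]
force: [-0.6, 0.7, 0.3]
width: 0.0851
time: 42.08
ee_pos: [0.4658, -0.2884, 0.1061]
orientation: [0.035, 0.999, -0.001, 0.001]
force: [1.3, -0.4, 5.4]
width: 0.0621
[ 0.46578106 -0.28841606  0.10607033] [[-0.9976  0.0698  0.0011]
 [ 0.0698  0.9976 -0.0019]
 [-0.0013 -0.0018 -1.    ]]
```

View pics/w21.png

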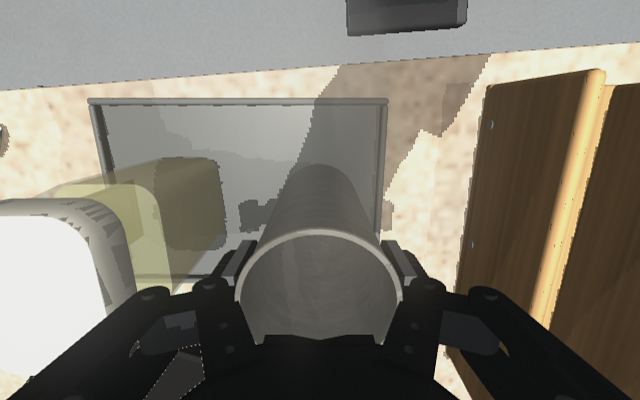

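```bash
python3 -m crank '[[0,0,-0.5,0,0,0],[0,0,-1.5,0,0,0],[0,0,-3,0,0,0],[0,0,-4.5,0,0,0],[0,0,-6,0,0,0],[0,0,-7.5,0,0,0],[0,0,-9,0,0,0],[0,0,-10.5,0,0,0],[0,0,-12,0,0,0],[0,0,-12.8,0,0,0],[0,0,-12.8,0,0,0]]' && python3 -m crank '[[-0.2,1,0,0,0,0],[-0.6,3,0,0,0,0],[-1.1,5.5,0,0,0,0],[-1.6,8,0,0,0,0],[-2.1,10.5,0,0,0,0],[-2.6,13,0,0,0,0],[-3.1,15.5,0,0,0,0],[-3.4,17.3,0,0,0,0],[-3.6,18.2,0,0,0,0],[-3.6,18.2,0,0,0,0],[-3.6,18.2,0,0,0,0]]'; python3 - <<'E'
from h import *
s=manip.get_state(); r=R.from_quat(s["orientation"]).as_matrix(); print(s["ee_pos"],r.round(4))
print("to rack slot (tool, cm)",(100*r.T@(np.array([.5146,-.1084,.1091])-s["ee_pos"])).round(2))
c=cam("wrist"); cv2.imwrite("pics/w22.png",c["image"])
E
```

```text
time: 43.5
ee_pos: [0.4659, -0.2884, 0.2346]
orientation: [0.035, 0.999, -0.001, 0.001]
force: [-0.5, 0.2, -2.2]
width: 0.0621
time: 44.88
ee_pos: [0.5142, -0.1104, 0.2342]
orientation: [0.036, 0.999, -0.002, 0.001]
force: [-0.6, -0.2, -1.3]
width: 0.0624
[ 0.51423772 -0.11043502  0.23424537] [[-0.9974  0.0714  0.0017]
 [ 0.0713  0.9974 -0.0031]
 [-0.0019 -0.003  -1.    ]]
to rack slot (tool, cm) [ 0.    0.24 12.51]
```

View pics/w22.png

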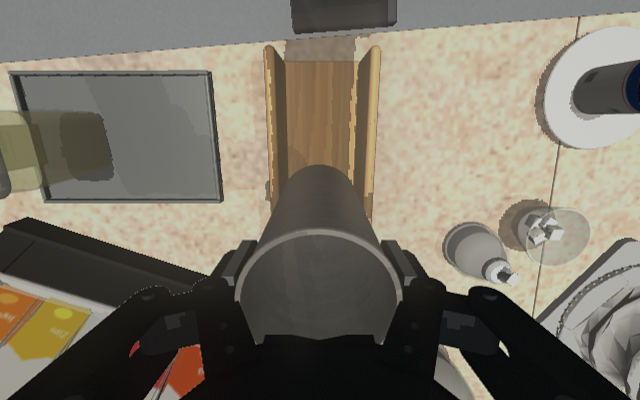

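```bash
python3 -m crank '[[0,0.24,0.5,-0.2,0.1,0],[0,0.24,2,-0.2,0.1,0],[0,0.24,4,-0.2,0.1,0],[0,0.24,6,-0.2,0.1,0],[0,0.24,8,-0.2,0.1,0],[0,0.24,9.8,-0.2,0.1,0],[0,0.24,11.2,-0.2,0.1,0],[0,0.24,12,-0.2,0.1,0],[0,0.24,12.4,-0.2,0.1,0],[0,0.24,12.4,-0.2,0.1,0],[0,0.24,12.4,-0.2,0.1,0]]'; python3 - <<'E'
from h import *
s=manip.get_state(); r=R.from_quat(s["orientation"]).as_matrix(); print(s["ee_pos"],s["force"],r.round(4))
print("to rack slot (tool, cm)",(100*r.T@(np.array([.5146,-.1084,.1091])-s["ee_pos"])).round(2))
E
```

```text
time: 46.3
ee_pos: [0.515, -0.1085, 0.1107]
orientation: [0.036, 0.999, 0.0, 0.001]
force: [-0.1, 0.7, -0.8]
width: 0.0621
[ 0.51499745 -0.10853596  0.11072651] [-0.14923081  0.74648065 -0.83992076] [[-9.974e-01  7.160e-02  1.300e-03]
 [ 7.160e-02  9.974e-01  4.000e-04]
 [-1.200e-03  5.000e-04 -1.000e+00]]
to rack slot (tool, cm) [0.04 0.01 0.16]
```

```bash
python3 -m crank '[[0,0,0.1,0,0,0],[0,0,0.15,0,0,0],[0,0,0.2,0,0,0],[0,0,0.2,0,0,0]]'
```

```text
time: 46.8
ee_pos: [0.5153, -0.1085, 0.1091]
orientation: [0.036, 0.999, 0.0, 0.001]
force: [0.5, 0.3, 2.1]
width: 0.0621
```

The beaker touches the rack floor at the expected height. I release it and go up.

```bash
python3 -m crank '[[0,0,0,0,0,0],[0,0,0,0,0,0],[0,0,0,0,0,0],[0,0,0,0,0,0],[0,0,0,0,0,0],[0,0,-1,0,0,0],[0,0,-3,0,0,0],[0,0,-6,0,0,0],[0,0,-9,0,0,0],[0,0,-12,0,0,0],[0,0,-14.6,0,0,0],[0,0,-14.6,0,0,0],[0,0,-14.6,0,0,0]]' 1;  python3 - <<'E'
from h import *
s=manip.get_state(); r=R.from_quat(s["orientation"]).as_matrix(); print(s["ee_pos"],r.round(4))
print("to above jar (tool, cm)",(100*r.T@(np.array([.4568,-.3995,.2550])-s["ee_pos"])).round(2))
c=cam("wrist"); cv2.imwrite("pics/w23.png",c["image"])
E
```

```text
time: 48.42
ee_pos: [0.5145, -0.1085, 0.2548]
orientation: [0.036, 0.999, 0.0, 0.001]
force: [-0.5, -0.8, 0.3]
width: 0.0853
[ 0.51450062 -0.1085333   0.25480846] [[-9.974e-01  7.160e-02  1.300e-03]
 [ 7.160e-02  9.974e-01  4.000e-04]
 [-1.200e-03  4.000e-04 -1.000e+00]]
to above jar (tool, cm) [  3.67 -29.43  -0.04]
```

View pics/w23.png

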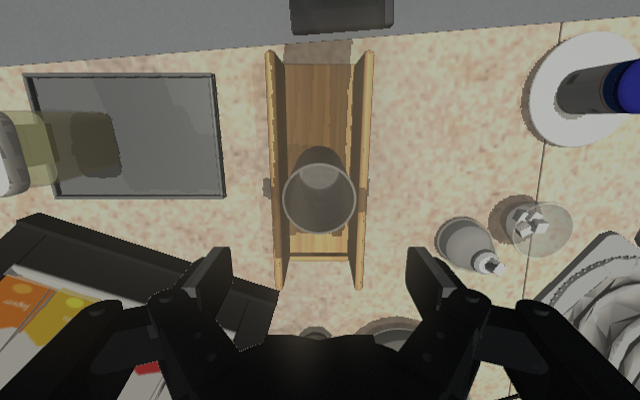

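```bash
python3 - <<'E'
from h import *
c=cam("wrist"); print("beaker",onz(c,(319.5,198.5),.156).round(4))
E
python3 -m crank '[[0.1,-1,0,0,0,0],[0.4,-4,0,0,0,0],[0.9,-8,0,0,0,0],[1.4,-12,0,0,0,0],[1.9,-16,0,0,0,0],[2.5,-20,0,0,0,0],[3,-24,0,0,0,0],[3.4,-27,0,0,0,0],[3.6,-28.8,0,0,0,0],[3.7,-29.4,0,0,0,0],[3.7,-29.4,0,0,0,0],[3.7,-29.4,0,0,0,0]]' 1;  python3 - <<'E'
from h import *
s=manip.get_state(); r=R.from_quat(s["orientation"]).as_matrix(); print(s["ee_pos"],r.round(4))
print("to jar (tool, cm)",(100*r.T@(np.array([.4568,-.3995,.1020])-s["ee_pos"])).round(2))
c=cam("wrist"); cv2.imwrite("pics/w24.png",c["image"])
E
```

```text
beaker [ 0.5138 -0.1072  0.156 ]
time: 50.02
ee_pos: [0.457, -0.3976, 0.254]
orientation: [0.035, 0.999, 0.001, 0.0]
force: [-0.4, 0.4, -0.1]
width: 0.0854
[ 0.45701757 -0.39759039  0.25403197] [[-9.976e-01  6.950e-02  2.000e-04]
 [ 6.950e-02  9.976e-01  1.500e-03]
 [-1.000e-04  1.500e-03 -1.000e+00]]
to jar (tool, cm) [ 1.00e-02 -2.20e-01  1.52e+01]
```

View pics/w24.png

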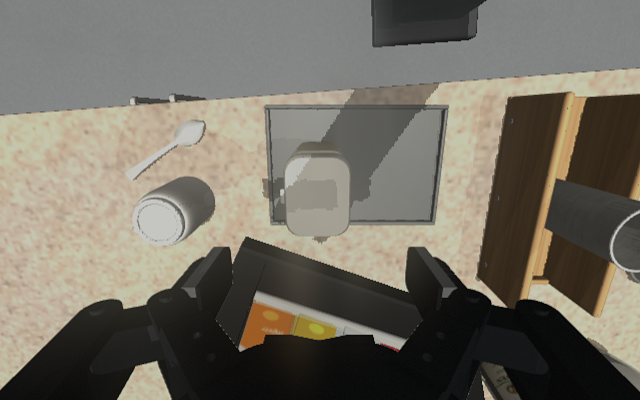

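The beaker measures (0.5138, -0.1072) against (0.5127, -0.1084) at the start, so it is back within 2 mm. The jar lid is at (318,194) under the gripper, so I descend and grip it.

```bash
python3 -m crank '[[0,-0.2,2,0,0,0],[0,-0.2,4,0,0,0],[0,-0.2,6.5,0,0,0],[0,-0.2,9,0,0,0],[0,-0.2,11.5,0,0,0],[0,-0.2,13.3,0,0,0],[0,-0.2,14.5,0,0,0],[0,-0.2,15,0,0,0],[0,-0.2,15.2,0,0,0],[0,-0.2,15.2,0,0,0],[0,-0.2,15.2,0,0,0]]' 1 && python3 -m crank '[[0,0,0,0,0,0],[0,0,0,0,0,0],[0,0,0,0,0,0],[0,0,0,0,0,0],[0,0,0,0,0,0],[0,0,0,0,0,0]]' 0; python3 - <<'E'
from h import *
s=manip.get_state(); r=R.from_quat(s["orientation"]).as_matrix(); print(s["ee_pos"],r.round(4))
c=cam("wrist"); cv2.imwrite("pics/w25.png",c["image"])
E
```

```text
time: 51.45
ee_pos: [0.4572, -0.3998, 0.1027]
orientation: [0.035, 0.999, 0.0, 0.001]
force: [-0.4, -0.6, 0.1]
width: 0.0855
time: 52.2
ee_pos: [0.4575, -0.3999, 0.1032]
orientation: [0.035, 0.999, 0.0, 0.001]
force: [-0.3, 2.0, 5.1]
width: 0.0576
[ 0.45747021 -0.3998621   0.1032427 ] [[-9.976e-01  6.950e-02  1.600e-03]
 [ 6.950e-02  9.976e-01  2.000e-04]
 [-1.600e-03  3.000e-04 -1.000e+00]]
```

View pics/w25.png

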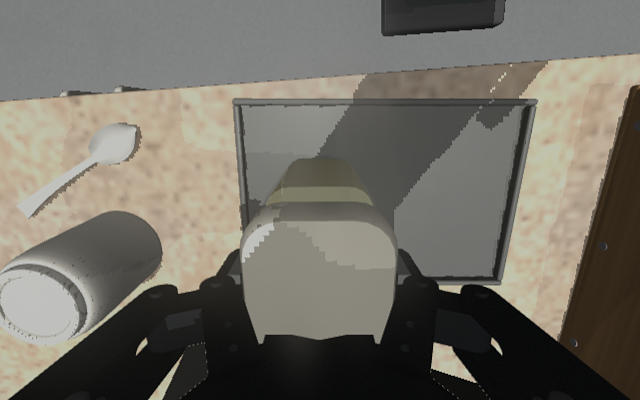

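```bash
python3 -m crank '[[0,0,-0.5,0,0,0],[0,0,-1.5,0,0,0],[0,0,-3,0,0,0],[0,0,-4.5,0,0,0],[0,0,-6,0,0,0],[0,0,-7.5,0,0,0],[0,0,-9,0,0,0],[0,0,-10.5,0,0,0],[0,0,-12,0,0,0],[0,0,-12.8,0,0,0],[0,0,-12.8,0,0,0]]' && python3 -m crank '[[0.1,1,0,0,0,0],[0.4,3,0,0,0,0],[0.7,5.5,0,0,0,0],[1,8,0,0,0,0],[1.4,10.5,0,0,0,0],[1.7,13,0,0,0,0],[2.1,15.5,0,0,0,0],[2.4,18,0,0,0,0],[2.7,20.5,0,0,0,0],[3.1,23,0,0,0,0],[3.4,25.5,0,0,0,0],[3.7,27.8,0,0,0,0],[3.9,29.2,0,0,0,0],[4,29.8,0,0,0,0],[4,29.8,0,0,0,0],[4,29.8,0,0,0,0]]'; python3 - <<'E'
from h import *
s=manip.get_state(); r=R.from_quat(s["orientation"]).as_matrix(); print(s["ee_pos"],r.round(4))
print("to rack slot (tool, cm)",(100*r.T@(np.array([.4386,-.1003,.1061])-s["ee_pos"])).round(2))
zt=r[:,2]; print("tilt fix",np.degrees(r.T@np.cross(zt,[0,0,-1])).round(2))
c=cam("wrist"); cv2.imwrite("pics/w26.png",c["image"])
E
```

```text
time: 53.62
ee_pos: [0.4575, -0.4001, 0.2319]
orientation: [0.035, 0.999, -0.0, 0.001]
force: [0.5, 0.3, -5.0]
width: 0.0579
time: 55.62
ee_pos: [0.4384, -0.101, 0.2316]
orientation: [0.035, 0.999, -0.0, 0.001]
force: [0.1, 0.4, -6.0]
width: 0.0577
[ 0.43835561 -0.10096698  0.23162389] [[-9.975e-01  7.080e-02  2.600e-03]
 [ 7.080e-02  9.975e-01 -1.000e-03]
 [-2.700e-03 -8.000e-04 -1.000e+00]]
to rack slot (tool, cm) [1.000e-02 8.000e-02 1.255e+01]
tilt fix [-0.05  0.15 -0.  ]
```

View pics/w26.png

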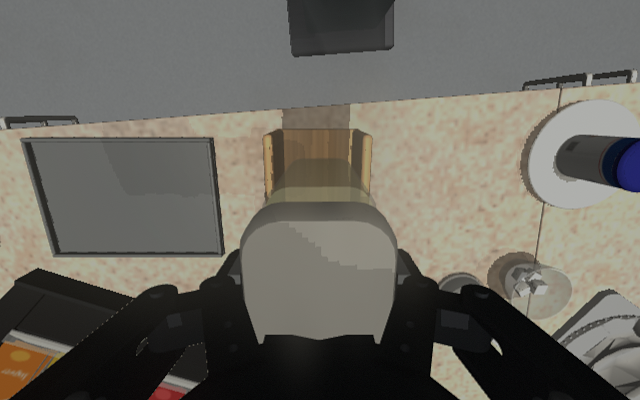

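```bash
python3 -m crank '[[0,0.08,0.5,0,0.15,0],[0,0.08,2,0,0.15,0],[0,0.08,3.5,0,0.15,0],[0,0.08,5,0,0.15,0],[0,0.08,6.5,0,0.15,0],[0,0.08,8,0,0.15,0],[0,0.08,9.5,0,0.15,0],[0,0.08,11,0,0.15,0],[0,0.08,12,0,0.15,0],[0,0.08,12.4,0,0.15,0],[0,0.08,12.4,0,0.15,0],[0,0.08,12.4,0,0.15,0]]'; python3 - <<'E'
from h import *
s=manip.get_state(); r=R.from_quat(s["orientation"]).as_matrix(); print(s["ee_pos"],s["force"])
print("to rack slot (tool, cm)",(100*r.T@(np.array([.4386,-.1003,.1061])-s["ee_pos"])).round(2))
E
```

```text
time: 57.18
ee_pos: [0.4391, -0.1003, 0.108]
orientation: [0.035, 0.999, -0.0, 0.0]
force: [0.4, -0.1, -4.4]
width: 0.0576
[ 0.4391255  -0.10034167  0.1080303 ] [ 0.43671296 -0.10960255 -4.35597727]
to rack slot (tool, cm) [0.05 0.   0.19]
```

```bash
python3 -m crank '[[0.05,0,0.1,0,0,0],[0.05,0,0.15,0,0,0],[0.05,0,0.22,0,0,0],[0.05,0,0.22,0,0,0]]'
```

```text
time: 57.68
ee_pos: [0.4388, -0.1003, 0.1062]
orientation: [0.036, 0.999, -0.001, 0.001]
force: [-1.1, 0.5, 1.4]
width: 0.0576
```

The jar touches the rack floor. I release it, retreat upward, and check.

```bash
python3 -m crank '[[0,0,0,0,0,0],[0,0,0,0,0,0],[0,0,0,0,0,0],[0,0,0,0,0,0],[0,0,0,0,0,0],[0,0,-1,0,0,0],[0,0,-3,0,0,0],[0,0,-6,0,0,0],[0,0,-9,0,0,0],[0,0,-12,0,0,0],[0,0,-15.5,0,0,0],[0,0,-15.5,0,0,0],[0,0,-15.5,0,0,0]]' 1;  python3 - <<'E'
from h import *
s=manip.get_state(); print(s["ee_pos"],s["width"])
c=cam("wrist"); cv2.imwrite("pics/w27.png",c["image"])
c=cam("scene"); cv2.imwrite("pics/c27.png",cv2.resize(c["image"][130:330,230:430],None,fx=3,fy=3,interpolation=cv2.INTER_CUBIC))
E
```

```text
time: 59.3
ee_pos: [0.4381, -0.1001, 0.2612]
orientation: [0.036, 0.999, -0.0, 0.001]
force: [-0.5, -0.3, -0.2]
width: 0.0856
[ 0.43814452 -0.10008666  0.26120508] 0.08563716221326878
```

View pics/w27.png

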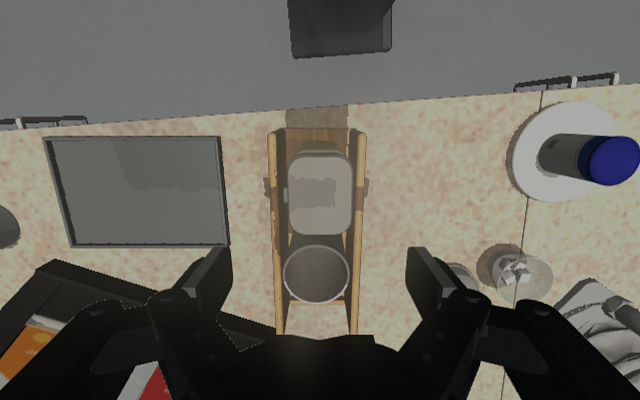

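View pics/c27.png

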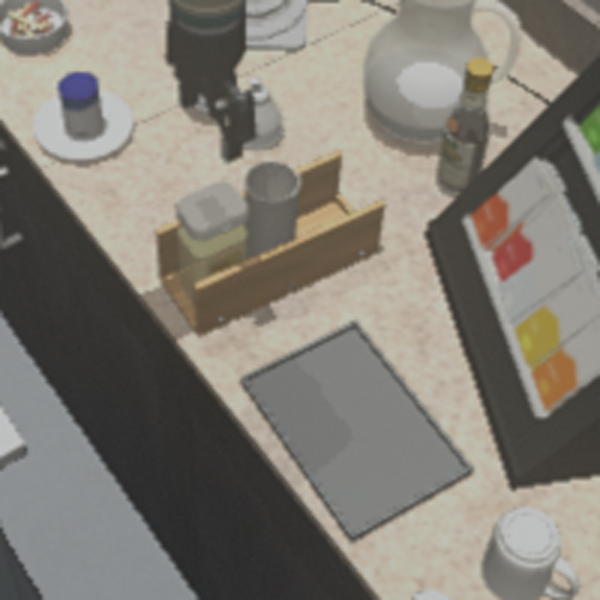

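```bash
python3 - <<'E'
from h import *
a=cv2.imread("pics/c27.png"); b=cv2.resize(cv2.imread("pics/scene0.png")[130:330,230:430],None,fx=3,fy=3,interpolation=cv2.INTER_CUBIC)
c=cam("wrist"); print("jar",onz(c,(320.5,192.5),.154).round(4),"beaker",onz(c,(316.5,273),.156).round(4))
cv2.imwrite("pics/cmp.png",np.hstack([b[100:400,100:430],a[100:400,100:430]]))
s=manip.get_state(); print(s["qvel"].round(4),s["force"].round(2))
E
```

```text
jar [ 0.4342 -0.0977  0.154 ] beaker [ 0.5121 -0.1069  0.156 ]
[-0.0013  0.0046 -0.0001 -0.0029  0.0014 -0.0016 -0.0001] [-0.72 -0.28  0.18]
```

View pics/cmp.png

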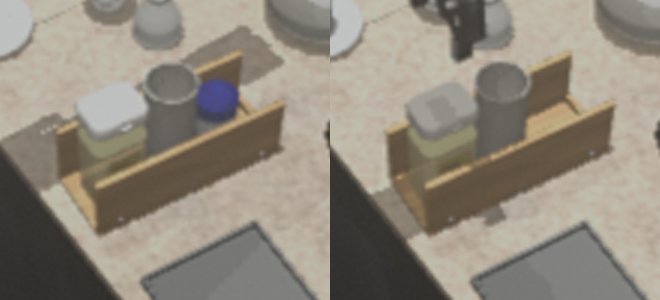

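The jar and beaker stand as they did in the first picture. Measured from the same wrist view, the jar is within 2 mm and the beaker within about 2 mm. I hand in.

```bash
python3 -c "
from plant import manip
print(manip.finish_job()); print(manip.get_state()['time'])"
```

```text
the job is handed in; nothing more can be done
None
the job is handed in; nothing more can be done
```

The job is done and handed in at about 59.5 s of the 125 s allowed; no verdict was reported. I moved the jar and then the beaker to the tray, stood the tin in the saucer, then put the beaker and the jar back where they stood, the same way round. The gripper was left open, about 100 mm above the jar lid.

**Last checks:**
- **Tin:** about 2.5 mm from the saucer's centre, measured just after release; upright in the last picture.
- **Jar and beaker:** both upright, each within about 2 mm of its starting position in the wrist pictures and matching the first scene picture.
- **Other things on the counter:** they look unmoved in the pictures; I did not measure the sugar bowl, dispenser, dish or mug afterwards.

**Disagreement between cameras:** the scene and side cameras, each on its own, put the saucer 7–8 mm to either side of the wrist camera's position along y. The two together agreed with the wrist camera to under 1 mm. A rough estimate from them of the held tin was about 9 mm off along y, with the fingers hiding part of the lid. I relied on the wrist camera, and its view after release confirmed the placing.

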